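Load the candle carrier and latch its keeper bar

TASK

Swing the bench lamp well clear of the carrier crate, then stand every gold candle tin that is on the bench upright in the crate, one to a pocket and right down on the pocket floor. When all are in, swing the keeper bar over them until it clicks home into its catch, then swing the lamp back so that its head is centred over the crate. Leave the other things on the bench where they are.

Things in the scene. Friction and masses are not known exactly. Their poses are not given: they have to be found in the camera images.
- candle1: candle in a gold metal tin, an upright closed cylinder 54 mm across and 40 mm tall, about 120 g, white wax top with a short dark wick; origin at the centre of its underside, z up. Three or all four of the candles are present in any one run.
- candle2: candle in a gold metal tin, an upright closed cylinder 54 mm across and 40 mm tall, about 120 g, white wax top with a short dark wick; origin at the centre of its underside, z up. Three or all four of the candles are present in any one run.
- candle3: candle in a gold metal tin, an upright closed cylinder 54 mm across and 40 mm tall, about 120 g, white wax top with a short dark wick; origin at the centre of its underside, z up. Three or all four of the candles are present in any one run.
- candle4: candle in a gold metal tin, an upright closed cylinder 54 mm across and 40 mm tall, about 120 g, white wax top with a short dark wick; origin at the centre of its underside, z up. Three or all four of the candles are present in any one run.
- crate: carrier: plywood tray 160 x 160 mm fixed to the bench, walls 16 mm high, a green foam cross inside leaving four square pockets 62 x 62 mm (2 x 2, pitch 82 mm), floors 5 mm above the bench. A seated candle's top is at 45 mm. Origin at the centre of its underside; local x runs from the steel hinge post (x -95 mm, nearest the robot, 53 mm high) to the grey catch post (x +95 mm)
- pocket1 (a point): centre of the floor of the crate's pocket at local x +41, y +41 mm
- pocket2 (a point): centre of the floor of the crate's pocket at local x +41, y -41 mm
- pocket3 (a point): centre of the floor of the crate's pocket at local x -41, y +41 mm
- pocket4 (a point): centre of the floor of the crate's pocket at local x -41, y -41 mm
- keeper_bar (a joint): flat aluminium keeper bar, 200 mm long, 44 mm wide over the pockets, 10 mm thick, underside 54 mm above the bench (9 mm over seated candles), swinging level. rad: 0 = shut, along the crate's middle over the inner edges of all candles; grows as it swings out to the crate's +y (left) side, up to 1.95. Stays where left (about 0.5 N at the knob)
- catch (a point): sprung steel ball on top of the grey catch post; it snaps up behind the bar in the last 0.1 rad. It resists most near 0.09 rad (some 5 to 8 N at the knob), lets the bar pass at 0.05 and then holds it within 0.01 of shut; a joint stop at 0 ends the swing
- keeper_knob (a point): grip point on the keeper bar's upright red knob (18 mm diameter, standing 40 mm from the bar's top at 64 mm up to 104 mm above the bench), 89 mm above the bench, 178 mm from the hinge axis near the bar's free end
- keeper_hinge (a point): point on the vertical hinge axis of the keeper bar, on the hinge post at the crate's near end; direction of the bar from here = the crate's +x axis turned counter-clockwise (seen from above) by the joint's angle
- lamp_knob (a point): grip point, 245 mm above the bench, on the blue knob (18 mm thick, from 223 to 265 mm up) in the middle of the bench lamp's round white head (90 mm across, 199 to 223 mm up). The arm swings level about a steel post beyond the crate, 260 mm away along this point's +x axis, about 1.3 rad to the robot's right or 0.4 to its left, and stays where left (1 N)
- tape: bystander: roll of green tape lying flat, 60 mm across, 18 mm high; origin under its centre
- jar: bystander: amber jar with black cap, 60 mm across, 85 mm tall; origin under its centre
- pearl_box: bystander: blue flat box of pearls 110 x 70 x 22 mm; origin under its centre
- secateurs: bystander: secateurs with red handles lying flat, about 180 mm long, 16 mm high; origin under the middle
- brush: bystander: brush lying flat; origin near its middle
Mind the look-alikes: they are no part of the job. Leave any green or pink look-alike of the candle3 alone.

How it is judged:
By the outcome, as a careful person would: the job done as asked, in the order asked, and still so for the second after the job is handed in, with the robot touching nothing.
Of candle1, candle2, candle3, candle4 only 3 to 4 are there at a start; the rules pass over those that are not, and their reading is None.
At some moment in a run one of candle1, candle2, candle3, candle4 may be knocked a few centimetres aside while the robot is not near it.
It also fails if it takes over 210 s, if anything falls off the work surface, if the arm or the gripper's body presses on something with over 40 N, if the wrist force passes 120 N, or if a joint passes its speed limit or range.

ROBOT

A 7-joint arm with a two-finger parallel gripper is mounted at the origin on the work surface. World frame = base frame: x ahead of the robot, y to its left, z up, the work surface at z = 0. Lengths are in m, angles in degrees, forces in N, time in s.
With the tool pointing down it reaches from about 0.4 to 0.875 m from the base axis. Payload 4.4 kg.
Tool frame: the origin (TCP) lies midway between the tips of the shut fingers; the grasp point (between the pads) lies 19 mm behind it; z points along the fingers, y is the line along which they close (so a half turn about z gives the same grasp; the last joint's range is limited). The gripper opens to 85 mm and grips with 20 to 120 N. Pads are 22 mm wide; open, the fingers measure 114 mm over their backs; the gripper's body (76 mm by 85 mm) begins 54 mm behind the grasp point. The pads swing forward as they close: fully open they stand 13 mm farther back than shut.
Start: joints at [-70.405, 36.005, 2.206, 86.941, -1.547, 57.084, -1.146], TCP at [0.258, 0.597, 0.231] pointing down, gripper open.
Joint ranges: [-175.42, 175.42], [-21.48, 121.26], [-71.46, 75.88], [10.55, 141.38], [-63.04, 243.04], [13.31, 113.54], [-168.57, 168.57]. Speed limits (degrees/s): [147.25, 147.25, 180, 180, 180, 180, 180].

INTERFACE

Orientations are given as [roll, pitch, yaw] about the fixed x, y, z axes, in that order (R = Rz(yaw) Ry(pitch) Rx(roll)).
In Python, from plant import monitor, optics, job, nets gives the robot as it stands.
- The arm moves only by the tool servo_tool, never from a script. Its argument "moves" is a list of rows, each a list of 3 entries, a list of its own where there are three numbers: the closure, from -1 (fully open) to 1 (shut), then the shift along the tool's x, y, z in cm, then the turn about the tool's z in rad. In form: [[claw, [x, y, z], twist], ...]. A call has 1 to 12 rows; each row is the pose to reach, as a shift and turn from the pose commanded when the call began, along the tool's axes at that moment; what a row does not reach only later rows make up. A row lasts 1/12 s, in which the tool goes at most 41.7 mm and 7.16 degrees, less where a joint would pass 70% of its speed; a pose out of reach is approached as far as the arm can. A call with a gripper value outside its range is refused whole. The fingers move at their own pace and stop on an object; the grip force is fixed at half the most. Time passes only in rows, so rows that repeat a pose let the fingers close. It gives the time, the measured TCP pose, the force, the opening and the grip force at its end, in the units of the state.
- monitor.sense(): the state, without advancing time (a new reading comes with each control period).
- optics.grab_frame(name): name is "side" or "top" or "wrist"; returns the picture (384x512x3 uint8, red, green, blue); there is no depth.
- optics.camera_info(name): a dict with "vfov" (degrees; the focal length in pixels is half the picture's height over the tangent of half this angle, whatever the lens; pixels are square), "cx", "cy" (the principal point, pixels), "world_to_cam" (4x4, takes a point from world to camera coordinates); the wrist camera has in their place "hand_eye" (4x4, takes a point from camera to tool coordinates, whose origin is the TCP and whose axes are the flange's). Camera axes: x right, y up, looking along -z (the intrinsics and any distortion apply to the point x, -y, -z); pixel columns grow to the right and rows downward; lengths in m; the calibration is good to about 2 mm. A picture is of the moment at which its call begins: read the wrist's pose just before it. camera_info takes no time and is no camera call.
- job.hand_in(): hands the job in; it is judged then, once.
Trained networks look in the newest picture that a camera, given by its name, has taken for a name from the list of things; names that differ only in an ending like _2 or _b are one class to them, and where a whole thing is asked for, a point or a joint stands for the part that bears it (a point fixed in the world has none). Each returns a list of dicts, best first, with "conf" (0 to 1); they miss things now and then, are a little off and sometimes report something else, mostly with a low value. They report only what shows in the picture. A call takes as long as a camera call. They do not tell look-alikes from the thing itself.
- nets.spot_in(thing, camera): "at" ([row, column] in pixels, amid what is visible of it).
- nets.regions_of(thing, camera): "region" (384x512 bool, what is visible of it) and "at" ([row, column] in pixels, amid what is visible of it).
The state is a dict: "time": time; "joint_positions": joint angles; "joint_velocities": joint speeds; "joint_torque": joint torques, N m; "tcp_pos": TCP position; "eef_rot": TCP orientation; "wrist_force": force on the tool from outside, world axes, zero at the start; "torque": the same for the moment, N m; "finger_gap": opening from 0.0 (shut) to 1.0 (fully open); "finger_force": force on a finger pad.
Only numpy, scipy, OpenCV 4.12 (cv2) and the standard library are available. Lean on these libraries where they do the work, as an engineer would, in place of code of your own. Each camera call takes 0.05 s, during which the arm holds its last target. There are 200 camera calls.

## Working session

There is one attempt and no reset: what is moved stays moved. The work goes in short steps, Python scripts to look and compute and a tool call to move; the robot and the scene stay as the last step left them, time stands still between calls to the robot, and variables do not carry over. Pictures are saved under pics/ and viewed, at most 14 in all, crops included, and the job is handed in when it is done.

Besides the shell and the picture viewer there is one more tool, called after "Request:" as name(argument=value, ...), one argument or row to a line, values as JSON. servo_tool: Moves the arm, as the interface text tells. Its arguments: {"type":"object","properties":{"moves":{"type":"array"}},"required":["moves"]}

```bash
mkdir -p pics; ls; python3 - <<'E'
from plant import monitor, optics, job, nets
import cv2, numpy as np
s=monitor.sense(); print({k:np.round(v,3).tolist() for k,v in s.items()})
ims=[]
for n in ("top","side"):
    f=optics.grab_frame(n); cv2.imwrite(f"pics/{n}0.png",cv2.cvtColor(f,cv2.COLOR_RGB2BGR))
    ci=optics.camera_info(n); print(n,{k:np.round(v,4).tolist() if not isinstance(v,str) else v for k,v in ci.items()})
ci=optics.camera_info("wrist");print({k:np.round(v,4).tolist() if not isinstance(v,str) else v for k,v in ci.items()})
E
```

```text
pics
{'time': 0.0, 'joint_positions': [-70.405, 36.058, 2.203, 86.998, -1.548, 57.082, -1.145], 'joint_velocities': [-0.006, -0.017, -0.09, 0.147, -0.042, 0.065, -0.027], 'joint_torque': [-0.0, -56.34, 1.226, -19.345, 0.011, 0.011, -0.0], 'tcp_pos': [0.258, 0.596, 0.23], 'eef_rot': [-179.891, 0.001, 156.636], 'wrist_force': [-0.821, 0.107, -0.748], 'torque': [-0.037, 0.023, 0.048], 'finger_force': 0.0, 'finger_gap': 1.0}
top {'vfov': 47.3551, 'cx': 259.0998, 'cy': 189.3276, 'world_to_cam': [[-0.0113, -0.9996, 0.0273, -0.0324], [0.9833, -0.0062, 0.1818, -0.5181], [-0.1816, 0.0289, 0.9829, -1.1228], [0.0, 0.0, 0.0, 1.0]]}
side {'vfov': 45.1926, 'cx': 261.0108, 'cy': 188.5979, 'world_to_cam': [[0.9935, -0.1126, 0.0172, -0.4997], [0.0481, 0.5515, 0.8328, -0.1548], [-0.1033, -0.8265, 0.5533, -1.1858], [0.0, 0.0, 0.0, 1.0]]}
{'vfov': 60.8664, 'cx': 255.484, 'cy': 188.6153, 'hand_eye': [[-0.0001, 0.9574, 0.2888, 0.0731], [1.0, 0.0003, -0.0005, -0.0002], [-0.0006, 0.2888, -0.9574, -0.1424], [0.0, 0.0, 0.0, 1.0]]}
```

View pics/top0.png

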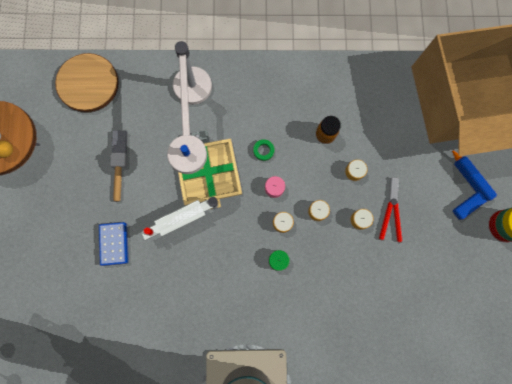

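View pics/side0.png

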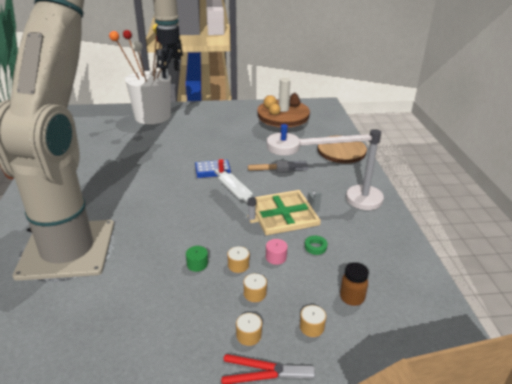

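Top picture: four gold tins at (col,row) (283,222), (319,210), (363,219), (357,170). The pink look-alike is at (275,187) and the green one at (279,260). Crate centre is about (210,171), the lamp knob (185,150), the bar hinge (213,203) and the red knob (149,231). The side picture agrees.

```bash
cat > h.py <<'E'
from plant import monitor, optics, job, nets
import cv2, numpy as np
from scipy.spatial.transform import Rotation as Ro
def tool():
    s=monitor.sense(); T=np.eye(4); T[:3,:3]=Ro.from_euler('xyz',s['eef_rot'],degrees=True).as_matrix(); T[:3,3]=s['tcp_pos']; return T
def cam(n):
    c=optics.camera_info(n); f=192/np.tan(np.radians(c['vfov']/2))
    W=np.linalg.inv(c['world_to_cam']) if n!='wrist' else tool()@np.array(c['hand_eye'])
    return f,c['cx'],c['cy'],W
def back(n,row,col,z,C=None):
    f,cx,cy,W=C or cam(n); d=W[:3,:3]@np.array([(col-cx)/f,-(row-cy)/f,-1]); o=W[:3,3]
    return o+d*(z-o[2])/d[2]
def proj(n,p,C=None):
    f,cx,cy,W=C or cam(n); q=np.linalg.inv(W)@np.append(p,1); return np.array([cy+f*q[1]/q[2]*1., cx-f*q[0]/q[2]])
def tri(r1,c1,r2,c2,a='top',b='side'):
    A=[];B=[]
    for n,r,c in((a,r1,c1),(b,r2,c2)):
        f,cx,cy,W=cam(n); d=W[:3,:3]@np.array([(c-cx)/f,-(r-cy)/f,-1]); d/=np.linalg.norm(d); P=np.eye(3)-np.outer(d,d); A.append(P);B.append(P@W[:3,3])
    x,*_=np.linalg.lstsq(np.vstack(A),np.hstack(B),rcond=None); return x, np.linalg.norm(np.vstack(A)@x-np.hstack(B))
def go(p,yaw=None,T=None):
    """shift (cm) and twist (rad) from the present pose to TCP p, tool y axis along world angle yaw (mod 180)"""
    T=tool() if T is None else T
    d=T[:3,:3].T@(np.array(p)-T[:3,3])*100; tw=0
    if yaw is not None:
        cur=np.degrees(np.arctan2(T[1,1],T[0,1])); e=(yaw-cur+90)%180-90; tw=-np.radians(e)  # tool z down
    return np.round(d,2).tolist(), round(float(tw),3), 'rows',int(np.ceil(max(np.linalg.norm(d)/4.17,abs(tw)/.125)))
def save(n,name):
    f=optics.grab_frame(n); cv2.imwrite(f"pics/{name}.png",cv2.cvtColor(f,cv2.COLOR_RGB2BGR)); return f
E
python3 - <<'E'
from h import *
for n in('top','side'):
    save(n,n+'1')
    for th in('candle1','lamp_knob','keeper_knob','crate','keeper_hinge','catch'):
        r=nets.spot_in(th,n)
        for d in r: 
            if d['conf']>.3: print(n,th,round(d['conf'],2),np.round(d['at'],1),[np.round(back(n,*d['at'],z)[:2],3).tolist() for z in ((.02,.04) if 'candle' in th else (.245,) if 'lamp' in th else (.084,.089) if 'knob' in th else (.01,.053))])
print('lamp',tri(150,185,131,283)); print('knobtop',tri(231,149,163,221)); print(tool()); print(proj('top',[0,0,0]))
E
```

```text
top candle1 0.86 [212.2 317.5] [[0.459, -0.196], [0.456, -0.193]]
top candle1 0.84 [169.8 356.2] [[0.576, -0.308], [0.572, -0.303]]
top candle1 0.81 [258.3 280. ] [[0.336, -0.091], [0.335, -0.09]]
top candle1 0.77 [217.5 362.3] [[0.443, -0.318], [0.441, -0.313]]
top candle1 0.63 [185.1 275.6] [[0.535, -0.083], [0.531, -0.082]]
top candle1 0.55 [220.5 287. ] [[0.437, -0.112], [0.434, -0.111]]
top candle1 0.46 [184.7 209.1] [[0.537, 0.099], [0.533, 0.097]]
top keeper_knob 0.85 [219.1 179.9] [[0.435, 0.167], [0.435, 0.166]]
top keeper_knob 0.67 [142.5 183.3] [[0.638, 0.162], [0.636, 0.161]]
top crate 0.88 [186.8 207.1] [[0.533, 0.105], [0.525, 0.101]]
top keeper_hinge 0.64 [185.3 209.4] [[0.537, 0.099], [0.529, 0.095]]
side candle1 0.95 [253.  274.5] [[0.527, -0.088], [0.523, -0.11]]
side candle1 0.9 [258.6 240.1] [[0.439, -0.101], [0.438, -0.123]]
side candle1 0.84 [286.2 254.4] [[0.465, -0.197], [0.463, -0.216]]
side candle1 0.77 [328.6 247.8] [[0.439, -0.316], [0.438, -0.332]]
side candle1 0.62 [322.  314.5] [[0.581, -0.312], [0.576, -0.329]]
side candle1 0.61 [258.7 198.5] [[0.338, 
[... 162 characters left out ...]
 ] [[0.448, 0.117], [0.447, 0.109]]
side crate 0.74 [207.2 278.1] [[0.566, 0.118], [0.556, 0.06]]
side keeper_hinge 0.8 [203.9 276.7] [[0.564, 0.135], [0.554, 0.076]]
side catch 0.34 [320.8 312.5] [[0.58, -0.3], [0.569, -0.336]]
lamp (array([0.57197889, 0.13380598, 0.24686596]), np.float64(0.00046866995285267204))
knobtop (array([0.40676547, 0.24171979, 0.09365375]), np.float64(0.002611607168351021))
[[-9.17987216e-01  3.96609973e-01  3.69967378e-05  2.57788994e-01]
 [ 3.96609974e-01  9.17987210e-01  9.88627928e-05  5.96742008e-01]
 [ 5.24743743e-06  1.05428055e-04 -9.99999994e-01  2.31358237e-01]
 [ 0.00000000e+00  0.00000000e+00  0.00000000e+00  1.00000000e+00]]
[391.37632485 246.47357055]
```

```bash
python3 - <<'E'
from h import *
T=tool()
print(go([.572,.134,.36],90))
im=cv2.imread('pics/top1.png')[30:260,130:300]; cv2.imwrite('pics/c1.png',cv2.resize(im,None,fx=3.4,fy=2.6*1,interpolation=cv2.INTER_CUBIC) if 0 else cv2.resize(im,None,fx=2.6,fy=2.6,interpolation=cv2.INTER_CUBIC))
E
```

```text
([-47.2, -30.02, -12.87], -0.408, 'rows', 14)
```

View pics/c1.png

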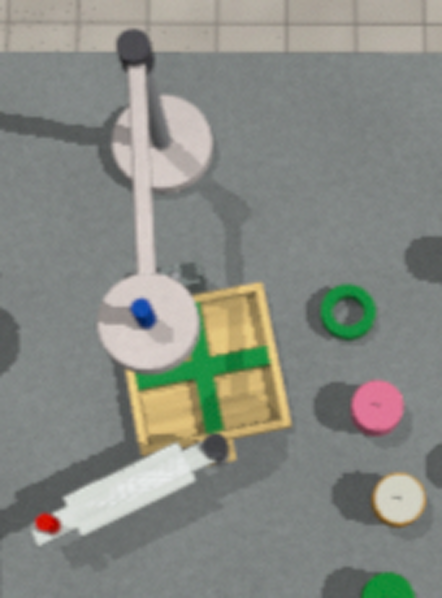

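The crop shows the crate turned about 9° counter-clockwise, with the catch post behind the lamp head and the bar swung out to the left. Now going above the lamp knob.

Request:
servo_tool(
  moves=[
    [-1,[0,0,-12.9],0],
    [-1,[0,0,-12.9],0],
    [-1,[0,0,-12.9],0],
    [-1,[-47.2,-30.0,-12.9],-0.408],
    [-1,[-47.2,-30.0,-12.9],-0.408],
    [-1,[-47.2,-30.0,-12.9],-0.408],
    [-1,[-47.2,-30.0,-12.9],-0.408],
    [-1,[-47.2,-30.0,-12.9],-0.408],
    [-1,[-47.2,-30.0,-12.9],-0.408],
    [-1,[-47.2,-30.0,-12.9],-0.408],
    [-1,[-47.2,-30.0,-12.9],-0.408],
    [-1,[-47.2,-30.0,-12.9],-0.408],
  ],
)

```text
time: 1.8
tcp_pos: [0.4693, 0.2847, 0.3593]
eef_rot: [180.0, 0.0, -180.0]
wrist_force: [0.6, 0.8, 0.1]
finger_gap: 1.004
finger_force: 0.0
```

Request:
servo_tool(
  moves=[
    [-1,[0,0,0],0],
    [-1,[0,0,0],0],
    [-1,[0,0,0],0],
  ],
)

```text
time: 2.05
tcp_pos: [0.4683, 0.2869, 0.359]
eef_rot: [180.0, -0.0, 180.0]
wrist_force: [0.1, 0.4, 0.1]
finger_gap: 0.997
finger_force: 0.0
```

```bash
python3 - <<'E'
from h import *
print(np.round(tool(),3)); C=cam('wrist'); save('wrist','w1')
for d in nets.spot_in('lamp_knob','wrist'): print(d)
print(proj('wrist',[.572,.134,.265],C))
print(go([.572,.134,.23],90))
E
```

```text
[[-1.     0.    -0.     0.468]
 [ 0.     1.     0.001  0.287]
 [ 0.     0.001 -1.     0.359]
 [ 0.     0.     0.     1.   ]]
{'at': [261.1, 91.6], 'conf': 0.78}
[307.92302979  75.49354307]
([-10.41, -15.45, 12.88], 0.003, 'rows', 6)
```

View pics/w1.png

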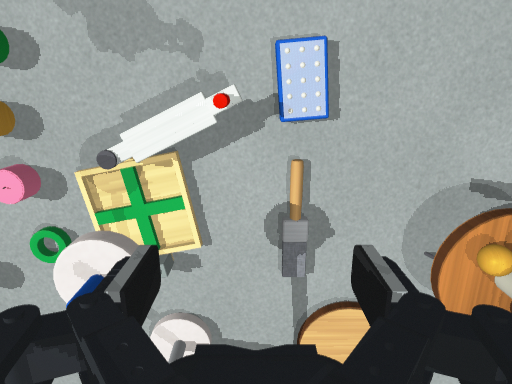

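Wrist view: the knob (blue) is at about (85,290), and the crate and bar are clear. Going on to the knob.

Request:
servo_tool(
  moves=[
    [-1,[-10.4,-15.4,0],0],
    [-1,[-10.4,-15.4,0],0],
    [-1,[-10.4,-15.4,0],0],
    [-1,[-10.4,-15.4,0],0],
    [-1,[-10.4,-15.4,0],0],
    [-1,[-10.4,-15.4,0],0],
    [-1,[-10.4,-15.4,0],0],
    [-1,[-10.4,-15.4,0],0],
  ],
)

```text
time: 2.82
tcp_pos: [0.5717, 0.1351, 0.3588]
eef_rot: [179.9, -0.1, -179.8]
wrist_force: [0.2, 0.5, -0.5]
finger_gap: 1.001
finger_force: 0.0
```

```bash
python3 - <<'E'
from h import *
print(np.round(tool()[:3,3],4)); C=cam('wrist'); save('wrist','w2')
for d in nets.regions_of('lamp_knob','wrist'): 
  r,c=np.nonzero(d['region']); print(d['at'],d['conf'],r.min(),r.max(),c.min(),c.max())
f=cv2.imread('pics/w2.png').astype(int); m=(f[:,:,0]>100)&(f[:,:,0]>2*f[:,:,1])&(f[:,:,0]>2*f[:,:,2]); n,_,st,ce=cv2.connectedComponentsWithStats(m.astype('uint8')); print([(st[i],ce[i]) for i in range(1,n) if st[i][4]>60])
print(proj('wrist',[.572,.134,.265],C),proj('wrist',[.572,.134,.245],C))
E
```

```text
[0.5717 0.1351 0.3588]
[183.6, 260.8] 0.89 125 348 204 304
[(array([390,   0,  59,  47, 568], dtype=int32), array([408.87852113,  27.38732394])), (array([243, 171,  22,  32, 525], dtype=int32), array([252.94095238, 187.75619048]))]
[191.5563207  254.15642689] [184.28095465 254.21056284]
```

View pics/w2.png

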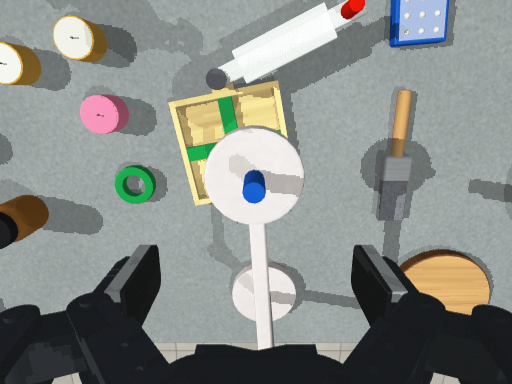

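The knob is centred at (253,188), as predicted. Descending and gripping.

Request:
servo_tool(
  moves=[
    [-1,[0,0,12.9],0],
    [-1,[0,0,12.9],0],
    [-1,[0,0,12.9],0],
    [-1,[0,0,12.9],0],
    [-1,[0,0,12.9],0],
    [-1,[0,0,12.9],0],
    [1,[0,0,12.9],0],
    [1,[0,0,12.9],0],
    [1,[0,0,12.9],0],
    [1,[0,0,12.9],0],
    [1,[0,0,12.9],0],
    [1,[0,0,12.9],0],
  ],
)

```text
time: 3.92
tcp_pos: [0.5728, 0.1327, 0.2307]
eef_rot: [180.0, 0.1, -180.0]
wrist_force: [-0.5, 1.7, 2.7]
finger_gap: 0.192
finger_force: 58.4
```

```bash
python3 - <<'E'
from h import *
s=monitor.sense(); print(s['finger_gap'],s['finger_force'],s['wrist_force'])
T=tool()
# post: use T at w2
T2=T.copy(); T2[:3,3]=[.5717,.1351,.3588]; W=T2@np.array(optics.camera_info('wrist')['hand_eye']); f,cx,cy,_=cam('wrist'); C=(f,cx,cy,W)
post=back('wrist',292,263.5,0.005,C); print('post',post)
print([back('top',47,182.5,z) for z in(.25,.3)], back('top',86,193,.005), back('side',197,365,.01), tri(48,182,136,375))
p=post[:2]; k=T[:2,3]; v=k-p; print('r',np.linalg.norm(v)); a0=np.arctan2(v[1],v[0])%(2*np.pi); print('a0',a0)
p=k-.26*np.array([np.cos(a0),np.sin(a0)])
for da in np.arange(.1,1.21,.1):
    q=p+.26*np.array([np.cos(a0+da),np.sin(a0+da)]); d=T[:3,:3].T@np.array([*(q-k),0])*100; print(f"[1,[{d[0]:.2f},{d[1]:.2f},0],{-da:.2f}],",q.round(3))
E
```

```text
0.19231285062235742 58.36416184902191 [-0.45225044  1.65566491  2.65733807]
post [0.83807448 0.14914247 0.005     ]
[array([0.8193449 , 0.14396381, 0.25      ]), array([0.79225018, 0.13621217, 0.3       ])] [0.83037672 0.14928911 0.005     ] [0.83433037 0.14700561 0.01      ] (array([0.83540321, 0.15086017, 0.21329844]), np.float64(0.0015114969446708394))
r 0.2657767533886589
a0 3.2035100188379357
[1,[-0.29,-2.58,0],-0.10], [0.576 0.107]
[1,[-0.84,-5.12,0],-0.20], [0.581 0.081]
[1,[-1.63,-7.60,0],-0.30], [0.589 0.057]
[1,[-2.67,-9.98,0],-0.40], [0.6   0.033]
[1,[-3.95,-12.24,0],-0.50], [0.612 0.01 ]
[1,[-5.44,-14.37,0],-0.60], [ 0.627 -0.011]
[1,[-7.14,-16.34,0],-0.70], [ 0.644 -0.031]
[1,[-9.02,-18.13,0],-0.80], [ 0.663 -0.049]
[1,[-11.08,-19.72,0],-0.90], [ 0.684 -0.064]
[1,[-13.28,-21.10,0],-1.00], [ 0.706 -0.078]
[1,[-15.61,-22.25,0],-1.10], [ 0.729 -0.09 ]
[1,[-18.04,-23.16,0],-1.20], [ 0.753 -0.099]
```

Request:
servo_tool(
  moves=[
    [1,[-0.12,-1.3,0],-0.05],
    [1,[-0.29,-2.58,0],-0.1],
    [1,[-0.55,-3.86,0],-0.15],
    [1,[-0.84,-5.12,0],-0.2],
    [1,[-1.22,-6.37,0],-0.25],
    [1,[-1.63,-7.6,0],-0.3],
    [1,[-2.14,-8.8,0],-0.35],
    [1,[-2.67,-9.98,0],-0.4],
    [1,[-3.3,-11.12,0],-0.45],
    [1,[-3.95,-12.24,0],-0.5],
    [1,[-4.68,-13.32,0],-0.55],
    [1,[-5.44,-14.37,0],-0.6],
  ],
)

```text
time: 4.92
tcp_pos: [0.6283, -0.0106, 0.2308]
eef_rot: [-180.0, 0.2, -145.5]
wrist_force: [2.0, 1.9, 2.2]
finger_gap: 0.192
finger_force: 58.5
```

```bash
python3 - <<'E'
from h import *
s=monitor.sense(); print(s['finger_gap'],s['finger_force'],s['wrist_force'],s['tcp_pos'])
T=tool(); p=np.array([.8323,.1488]); k=T[:2,3]; v=k-p; print(np.linalg.norm(v)); a0=np.arctan2(v[1],v[0])%(2*np.pi); print(a0)
p=k-.26*v/np.linalg.norm(v)*1
for da in np.arange(.06,.62,.06):
    q=p+.26*np.array([np.cos(a0+da),np.sin(a0+da)]); d=T[:3,:3].T@np.array([*(q-k),0])*100; print(f"[1,[{d[0]:.1f},{d[1]:.1f},0],{-da:.2f}],",q.round(3))
E
```

```text
0.19201092150467414 58.46281707286835 [1.97384586 1.94504828 2.1862924 ] [ 0.62828113 -0.01064242  0.2307822 ]
0.2589316220897829
3.804955965779428
[1,[-0.1,-1.6,0],-0.06], [ 0.638 -0.023]
[1,[-0.4,-3.1,0],-0.12], [ 0.649 -0.034]
[1,[-0.7,-4.6,0],-0.18], [ 0.66  -0.045]
[1,[-1.1,-6.1,0],-0.24], [ 0.672 -0.055]
[1,[-1.6,-7.6,0],-0.30], [ 0.685 -0.064]
[1,[-2.2,-9.0,0],-0.36], [ 0.698 -0.073]
[1,[-2.9,-10.4,0],-0.42], [ 0.711 -0.08 ]
[1,[-3.7,-11.8,0],-0.48], [ 0.725 -0.087]
[1,[-4.5,-13.1,0],-0.54], [ 0.74  -0.093]
[1,[-5.4,-14.4,0],-0.60], [ 0.754 -0.098]
```

Request:
servo_tool(
  moves=[
    [1,[-0.1,-1.6,0],-0.06],
    [1,[-0.4,-3.1,0],-0.12],
    [1,[-0.7,-4.6,0],-0.18],
    [1,[-1.1,-6.1,0],-0.24],
    [1,[-1.6,-7.6,0],-0.3],
    [1,[-2.2,-9.0,0],-0.36],
    [1,[-2.9,-10.4,0],-0.42],
    [1,[-3.7,-11.8,0],-0.48],
    [1,[-4.5,-13.1,0],-0.54],
    [1,[-4.5,-13.1,0],-0.54],
    [1,[-4.5,-13.1,0],-0.54],
    [1,[-4.5,-13.1,0],-0.54],
  ],
)

```text
time: 5.92
tcp_pos: [0.7393, -0.0922, 0.2308]
eef_rot: [-179.9, 0.2, -114.7]
wrist_force: [2.7, 4.1, 3.8]
finger_gap: 0.193
finger_force: 59.1
```

Request:
servo_tool(
  moves=[
    [-1,[0,0,0],0],
    [-1,[0,0,0],0],
    [-1,[0,0,0],0],
    [-1,[0,0,0],0],
    [-1,[0,0,0],0],
    [-1,[0,0,0],0],
    [-1,[0,0,-12],0],
    [-1,[0,0,-12],0],
    [-1,[0,0,-12],0],
    [-1,[0,0,-12],0],
    [-1,[0,0,-12],0],
  ],
)

```text
time: 6.83
tcp_pos: [0.7393, -0.0939, 0.3534]
eef_rot: [-179.7, 0.1, -114.7]
wrist_force: [0.3, -0.7, -0.9]
finger_gap: 0.999
finger_force: 0.0
```

```bash
python3 - <<'E'
from h import *
print(tool().round(3))
# camera sits at tool +x 7cm looking tilted; view crate: pose tool at x=.43,y=.1
for y in (0,90,99): print(go([.62,.10,.36],y))
f=save('top','t2')
print([ (d['at'],round(d['conf'],2),back('top',*d['at'],.02).round(3)) for d in nets.spot_in('candle1','top')])
E
```

```text
[[-0.418 -0.909  0.006  0.739]
 [-0.909  0.418 -0.001 -0.094]
 [-0.002 -0.006 -1.     0.353]
 [ 0.     0.     0.     1.   ]]
([-12.63, 18.93, -0.75], -0.431, 'rows', 6)
([-12.63, 18.93, -0.75], 1.14, 'rows', 10)
([-12.63, 18.93, -0.75], 0.983, 'rows', 8)
[([183.3, 267.6], 0.58, array([ 0.54 , -0.061,  0.02 ]))]
```

View pics/t2.png

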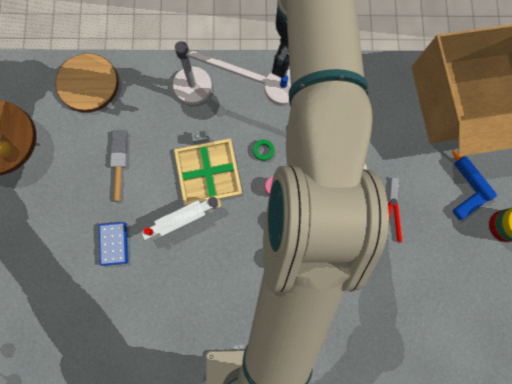

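The lamp head is now at (278,90), well right and beyond, and the crate is uncovered at about (208,171). Getting the wrist camera over the crate.

```bash
python3 - <<'E'
from h import *
print(go([.48,.09,.25],90))
E
```

```text
([-5.97, 31.05, 9.94], 1.14, 'rows', 10)
```

Request:
servo_tool(
  moves=[
    [-1,[-6,31,0],1.14],
    [-1,[-6,31,0],1.14],
    [-1,[-6,31,0],1.14],
    [-1,[-6,31,0],1.14],
    [-1,[-6,31,0],1.14],
    [-1,[-6,31,0],1.14],
    [-1,[-6,31,9.9],1.14],
    [-1,[-6,31,9.9],1.14],
    [-1,[-6,31,9.9],1.14],
    [-1,[-6,31,9.9],1.14],
    [-1,[-6,31,9.9],1.14],
    [-1,[-6,31,9.9],1.14],
  ],
)

```text
time: 7.93
tcp_pos: [0.4821, 0.0898, 0.2509]
eef_rot: [-180.0, 0.0, -179.9]
wrist_force: [0.4, -0.7, -0.2]
finger_gap: 0.997
finger_force: 0.0
```

Request:
servo_tool(
  moves=[
    [-1,[0,0,0],0],
    [-1,[0,0,0],0],
    [-1,[0,0,0],0],
  ],
)

```text
time: 8.18
tcp_pos: [0.4826, 0.0896, 0.2517]
eef_rot: [180.0, 0.1, 180.0]
wrist_force: [0.1, -0.3, 0.1]
finger_gap: 0.996
finger_force: 0.0
```

```bash
python3 - <<'E'
from h import *
np.save('T_w3',tool()); print(tool().round(3)); save('wrist','w3')
f=save('top','t3'); print([ (d['at'],round(d['conf'],2),back('top',*d['at'],.02).round(3)) for d in nets.spot_in('candle1','top')])
im=cv2.imread('pics/w3.png'); cv2.imwrite('pics/w3b.png',cv2.resize(im,None,fx=1.5,fy=1.5,interpolation=cv2.INTER_CUBIC))
E
```

```text
[[-1.     0.001  0.002  0.483]
 [ 0.001  1.     0.     0.09 ]
 [-0.002  0.    -1.     0.252]
 [ 0.     0.     0.     1.   ]]
[([259.5, 279.8], 0.86, array([ 0.333, -0.091,  0.02 ])), ([222.1, 284.6], 0.82, array([ 0.432, -0.106,  0.02 ])), ([168.3, 354.4], 0.8, array([ 0.581, -0.304,  0.02 ])), ([218.1, 360.8], 0.8, array([ 0.442, -0.314,  0.02 ])), ([185.9, 276.7], 0.71, array([ 0.532, -0.086,  0.02 ])), ([208.7, 318.1], 0.64, array([ 0.468, -0.198,  0.02 ]))]
```

View pics/w3b.png

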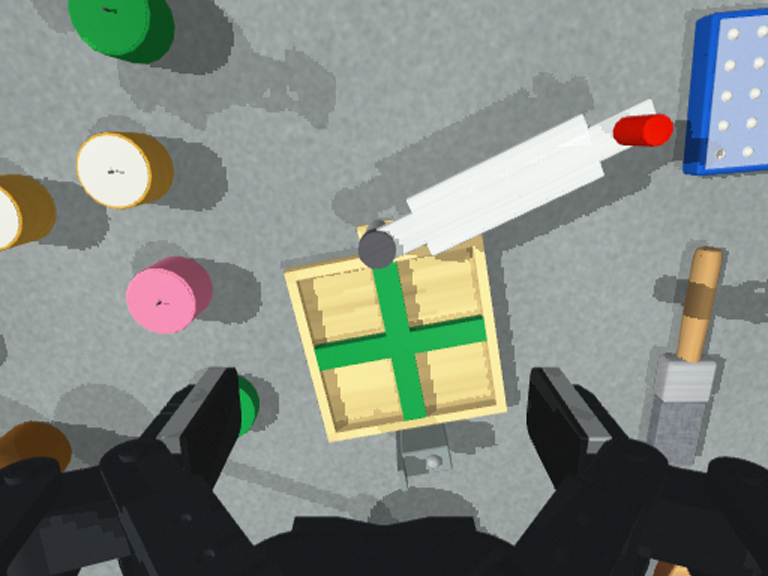

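```bash
python3 - <<'E'
from h import *
from scipy.optimize import least_squares
T=np.load('T_w3.npy'); f,cx,cy,_=cam('wrist'); C=(f,cx,cy,T@np.array(optics.camera_info('wrist')['hand_eye']))
px=lambda c,r,z: back('wrist',(r+.5)/1.5-.5,(c+.5)/1.5-.5,z,C)
P=np.array([px(285,271,.016),px(506,410,.016),px(331,441,.016),px(402,340,.016),px(387,265,.016),px(414,418,.016),px(316,357,.016),px(486,328,.016)])[:,:2]
L=np.array([[-80,-80],[80,80],[80,-80],[0,0],[-72,0],[72,0],[0,-72],[0,72]])/1000
def M(q,l): c,s=np.cos(q[2]),np.sin(q[2]); return q[:2]+l@np.array([[c,s],[-s,c]])
r=least_squares(lambda q:(M(q,L)-P).ravel(),[.54,.1,.15]); print('crate',r.x,np.degrees(r.x[2])); print((r.fun.reshape(-1,2)*1000).round(1))
np.save('crate',r.x)
h=M(r.x,np.array([[-.095,0]]))[0]; print('hinge',h, px(378,248,.064),px(378,248,.054), 'ball',M(r.x,np.array([[.095,0]])),px(433,462,.055))
kt=px(626,131,.064); k2=px(657,129,.104); print('knob',kt,k2)
for k in(kt,k2):
  v=k[:2]-h; print(np.linalg.norm(v), np.arctan2(v[1],v[0])-r.x[2])
print('pockets',M(r.x,np.array([[41,41],[41,-41],[-41,41],[-41,-41]])/1000))
# white tops in the top picture
im=cv2.cvtColor(cv2.imread('pics/t3.png'),cv2.COLOR_BGR2RGB).astype(int)
m=((im.min(2)>185)).astype('uint8'); n,_,st,ce=cv2.connectedComponentsWithStats(m)
for i in range(1,n):
  if 60<st[i][4]<600 and st[i][0]>240 and 120<ce[i][1]<300: print(st[i],back('top',ce[i][1],ce[i][0],.04).round(4))
print('white tops wrist', px(114,171,.04))
E
```

```text
crate [0.57662564 0.10414391 0.18821439] 10.783890269964045
[[-0.6 -0.1]
 [ 0.3  1.2]
 [-1.  -1.9]
 [ 3.1 -0.7]
 [-2.9 -1.6]
 [-0.5  1.5]
 [ 1.1  1. ]
 [ 0.3  0.5]]
hinge [0.48330335 0.08636892] [0.48399753 0.08564333 0.064     ] [0.48626824 0.0855334  0.054     ] ball [[0.66994793 0.12191889]] [0.66397406 0.12951723 0.055     ]
knob [0.40720641 0.24541643 0.064     ] [0.40636939 0.24383442 0.104     ]
0.1763146494596899 1.8288447865211188
0.17525472131559924 1.837049162953263
pockets [[0.60923027 0.15209115]
 [0.62457289 0.07153928]
 [0.5286784  0.13674853]
 [0.54402102 0.05619666]]
[350 161  16  15 189] [ 0.5766 -0.3067  0.04  ]
[312 201  16  17 209] [ 0.4642 -0.1984  0.04  ]
[355 210  17  17 209] [ 0.4397 -0.3151  0.04  ]
[275 213  17  17 221] [ 0.4328 -0.1002  0.04  ]
white tops wrist [ 0.43371825 -0.10059119  0.04      ]
```

```bash
python3 - <<'E'
from h import *
from scipy.optimize import minimize
T=np.load('T_w3.npy'); f,cx,cy,_=cam('wrist'); C=(f,cx,cy,T@np.array(optics.camera_info('wrist')['hand_eye']))
print(go([.433,-.1003,.14],55.8), go([.433,-.1003,.013],55.8)) 
# refine crate by green cross
im=cv2.imread('pics/w3.png').astype(int); B,G,R=im[:,:,0],im[:,:,1],im[:,:,2]
g=((G>90)&(G>1.6*R)&(G>1.6*B)); g[:,:195]=0; g[:,340:]=0; g[:,:][:160]=0; g[290:]=0
print(g.sum(), np.nonzero(g)[0].min(),np.nonzero(g)[0].max())
gf=cv2.GaussianBlur(g.astype(np.float32),(0,0),.7)
q0=np.load('crate.npy')
def render(q,z=.016):
    m=np.zeros((384,512),np.float32); c,s=np.cos(q[2]),np.sin(q[2])
    for a,b in((.072,.010),(.010,.072)):
        pts=[]
        for u,v in((a,b),(-a,b),(-a,-b),(a,-b)):
            p=[q[0]+c*u-s*v,q[1]+s*u+c*v,z]; r=proj('wrist',p,C); pts.append([r[1],r[0]])
        cv2.fillConvexPoly(m,np.round((np.array(pts))*16).astype(int),1.,cv2.LINE_AA,4)
    return cv2.GaussianBlur(np.clip(m,0,1),(0,0),.7)
for z in(.012,.016):
    best=min((minimize(lambda q:((render(q,z)-gf)**2).sum(),q0+d,method='Nelder-Mead',options=dict(initial_simplex=q0+d+np.array([[0,0,0],[.004,0,0],[0,.004,0],[0,0,.03]]))) for d in ([0,0,0],[-.002,.001,-.02])),key=lambda r:r.fun)
    print(z,best.x,np.degrees(best.x[2]),best.fun)
E
```

```text
([4.89, -19.01, 11.12], 0.597, 'rows', 6) ([4.9, -19.02, 23.82], 0.597, 'rows', 8)
3300 175 279
0.012 [0.57818689 0.10330297 0.19171728] 10.984591246129412 123.97117614746094
0.016 [0.57639744 0.10325052 0.19727759] 11.303173441850117 136.69923400878906
```

Request:
servo_tool(
  moves=[
    [-1,[4.9,-19.0,11.1],0.597],
    [-1,[4.9,-19.0,11.1],0.597],
    [-1,[4.9,-19.0,11.1],0.597],
    [-1,[4.9,-19.0,11.1],0.597],
    [-1,[4.9,-19.0,11.1],0.597],
    [-1,[4.9,-19.0,11.1],0.597],
    [-1,[4.9,-19.0,11.1],0.597],
    [-1,[4.9,-19.0,11.1],0.597],
    [-1,[4.9,-19.0,11.1],0.597],
  ],
)

```text
time: 9.08
tcp_pos: [0.4334, -0.099, 0.1404]
eef_rot: [179.9, 0.0, 145.9]
wrist_force: [-0.5, 0.3, 0.2]
finger_gap: 0.997
finger_force: 0.0
```

```bash
cat >> h.py <<'E'
Q=np.array([.577,.1036,.194])
def loc(x,y):
    c,s=np.cos(Q[2]),np.sin(Q[2]); return Q[:2]+np.array([c*x-s*y,s*x+c*y])
PK={1:loc(.041,.041),2:loc(.041,-.041),3:loc(-.041,.041),4:loc(-.041,-.041)}
def whites(n,z=.04,lo=175,amin=40,amax=9000):
    "centres of white wax discs on the bench"
    C=cam(n); im=optics.grab_frame(n).astype(int); m=((im.min(2)>lo)&(im.max(2)-im.min(2)<45)).astype('uint8')
    m=cv2.morphologyEx(m,cv2.MORPH_CLOSE,np.ones((5,5)))
    k,_,st,ce=cv2.connectedComponentsWithStats(m); out=[]
    for i in range(1,k):
        a=st[i][4]; w,h=st[i][2:4]
        if amin<a<amax and .6<w/h<1.6 and a>.65*w*h: out.append((st[i].tolist(),back(n,ce[i][1],ce[i][0],z,C).round(4).tolist()))
    return out
E
python3 - <<'E'
from h import *
print(tool().round(4))
for o in whites('wrist'): print(o)
print({k:v.round(4) for k,v in PK.items()})
print(go([.433,-.1003,.013],55.8))
E
```

```text
[[-8.279e-01  5.609e-01  1.400e-03  4.334e-01]
 [ 5.609e-01  8.279e-01  7.000e-04 -9.900e-02]
 [-8.000e-04  1.300e-03 -1.000e+00  1.404e-01]
 [ 0.000e+00  0.000e+00  0.000e+00  1.000e+00]]
([222, 160, 63, 64, 2954], [0.4334, -0.1011, 0.04])
([156, 257, 51, 50, 1992], [0.4665, -0.1977, 0.04])
{1: array([0.6093, 0.1517]), 2: array([0.6251, 0.0713]), 3: array([0.5289, 0.1359]), 4: array([0.5447, 0.0555])}
([-0.03, -0.19, 12.76], 0.002, 'rows', 4)
```

Request:
servo_tool(
  moves=[
    [-1,[0.05,-0.2,12.7],0],
    [-1,[0.05,-0.2,12.7],0],
    [-1,[0.05,-0.2,12.7],0],
    [-1,[0.05,-0.2,12.7],0],
    [-1,[0.05,-0.2,12.7],0],
    [-1,[0.05,-0.2,12.7],0],
    [1,[0.05,-0.2,12.7],0],
    [1,[0.05,-0.2,12.7],0],
    [1,[0.05,-0.2,12.7],0],
    [1,[0.05,-0.2,12.7],0],
    [1,[0.05,-0.2,12.7],0],
    [1,[0.05,-0.2,12.7],0],
  ],
)

```text
time: 10.13
tcp_pos: [0.4317, -0.1005, 0.0136]
eef_rot: [179.9, 0.0, 145.9]
wrist_force: [-0.2, 1.4, 3.6]
finger_gap: 0.613
finger_force: 62.7
```

Request:
servo_tool(
  moves=[
    [1,[0,0,-8],0],
    [1,[0,0,-8],0],
    [1,[0,0,-8],0],
    [1,[0,0,-8],0],
    [1,[0,0,-8],0],
  ],
)

```text
time: 10.55
tcp_pos: [0.4309, -0.1006, 0.093]
eef_rot: [180.0, -0.0, 145.9]
wrist_force: [-1.1, 0.3, -0.8]
finger_gap: 0.608
finger_force: 63.5
```

```bash
python3 - <<'E'
from h import *
print(tool()[:3,3].round(4)); print(go([*PK[4],.093],56.1)); print(go([*PK[4],.018],56.1))
save('wrist','w4')
E
```

```text
[ 0.4309 -0.1006  0.093 ]
([-0.66, 19.3, 0.01], -0.004, 'rows', 5)
([-0.66, 19.29, 7.51], -0.004, 'rows', 5)
```

View pics/w4.png

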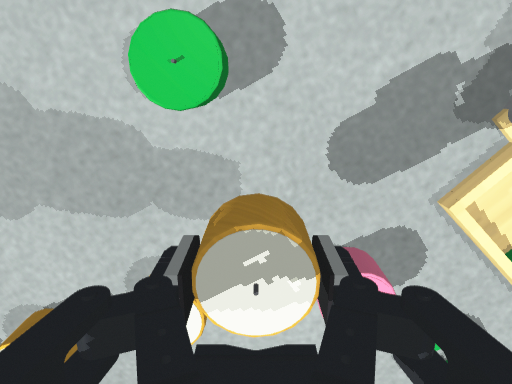

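The tin is held, its top disc centred at about (256,281). Working out its offset in the hand.

```bash
python3 - <<'E'
from h import *
T=tool(); p=back('wrist',281,256.5,T[2,3]+.0264); o=T[:3,:3].T@(p-T[:3,3])*1000; print(o.round(1))
q=T[:3,:3]@np.array([o[0],o[1],0])/1000; q[2]=0
print(go(np.array([*PK[4],.093])-q,56.1))
E
```

```text
[ -1.    0.3 -26.4]
([-0.59, 19.29, -0.05], -0.005, 'rows', 5)
```

Request:
servo_tool(
  moves=[
    [1,[-0.6,19.3,0],0],
    [1,[-0.6,19.3,0],0],
    [1,[-0.6,19.3,0],0],
    [1,[-0.6,19.3,0],0],
    [1,[-0.6,19.3,0],0],
    [1,[-0.6,19.3,0],0],
    [1,[-0.6,19.3,0],0],
    [1,[-0.6,19.3,3],0],
    [1,[-0.6,19.3,4.5],0],
    [1,[-0.6,19.3,4.5],0],
    [1,[-0.6,19.3,4.5],0],
  ],
)

```text
time: 11.52
tcp_pos: [0.5427, 0.0533, 0.0471]
eef_rot: [-179.9, -0.1, 145.6]
wrist_force: [-0.3, 0.4, 0.4]
finger_gap: 0.615
finger_force: 63.6
```

```bash
python3 - <<'E'
from h import *
T=tool(); print(T[:3,3].round(4),PK[4]);print(go([*PK[4],.018])); save('wrist','w5')
E
```

```text
[0.5427 0.0533 0.0471] [0.54467332 0.05546492]
([-0.05, 0.3, 2.91], 0.0, 'rows', 1)
```

View pics/w5.png

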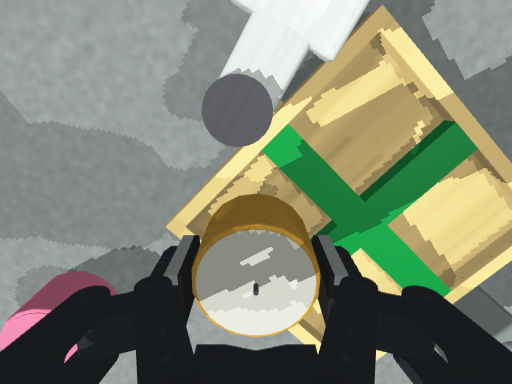

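```bash
python3 - <<'E'
from h import *
T=tool(); print(T[:3,3].round(4)); im=cv2.imread('pics/w5.png').astype(int); B,G,R=im[:,:,0],im[:,:,1],im[:,:,2]
# crate reference points: left outer corner near pocket4, far outer corner pocket3, cross centre
for n,(r,c),l in(('corner4',(226,166),(-.08,-.08)),('corner3',(6,383),(-.08,.08)),('cross',(213,365),(0,0)),('hub',(110,237),(-.095,0))):
    z=.066 if n=='hub' else .016
    print(n,back('wrist',r,c,z).round(4),loc(*l).round(4))
E
```

```text
[0.5437 0.0534 0.048 ]
corner4 [0.5162 0.0095 0.016 ] [0.5139 0.0097]
corner3 [0.4859 0.1664 0.016 ] [0.4831 0.1667]
cross [0.5739 0.1082 0.016 ] [0.577  0.1036]
hub [0.4853 0.0849 0.066 ] [0.4838 0.0853]
```

Request:
servo_tool(
  moves=[
    [1,[-0.1,0.25,0],0],
    [1,[-0.1,0.25,0],0],
    [1,[-0.1,0.25,1],0],
    [1,[-0.1,0.25,2],0],
    [1,[-0.1,0.25,2.5],0],
    [1,[-0.1,0.25,2.9],0],
    [1,[-0.1,0.25,2.9],0],
    [1,[-0.1,0.25,2.9],0],
  ],
)

```text
time: 12.23
tcp_pos: [0.5464, 0.0563, 0.0187]
eef_rot: [-180.0, -0.0, 145.8]
wrist_force: [-0.7, -0.3, 0.4]
finger_gap: 0.613
finger_force: 63.7
```

Request:
servo_tool(
  moves=[
    [-0.55,[0,0,0],0],
    [-0.55,[0,0,0],0],
    [-0.55,[0,0,0],0],
    [-0.55,[0,0,0],0],
    [-0.55,[0,0,-2],0],
    [-0.55,[0,0,-5],0],
    [-0.55,[0,0,-12],0],
    [-1,[0,0,-12],0],
    [-1,[0,0,-12],0],
    [-1,[0,0,-12],0],
    [-1,[0,0,-12],0],
  ],
)

```text
time: 13.15
tcp_pos: [0.5461, 0.057, 0.1386]
eef_rot: [180.0, -0.1, 145.8]
wrist_force: [-0.4, 0.0, -0.8]
finger_gap: 1.001
finger_force: 0.0
```

```bash
python3 - <<'E'
from h import *
T=tool(); print(T[:3,3].round(4))
for o in whites('wrist',.045): print('w',o)
for o in whites('top'): print('t',o)
save('wrist','w6')
print(PK[4])
print(go([.4655,-.198,.15],146.1)) 
E
```

```text
[0.5461 0.057  0.1386]
w ([223, 164, 65, 62, 3063], [0.548, 0.0552, 0.045])
w ([412, 263, 10, 8, 55], [0.6728, 0.1296, 0.045])
t ([192, 67, 19, 21, 261], [0.8401, 0.1217, 0.04])
t ([176, 70, 9, 9, 56], [0.8483, 0.1805, 0.04])
t ([350, 161, 16, 16, 206], [0.5761, -0.3067, 0.04])
t ([312, 201, 16, 17, 220], [0.4641, -0.1984, 0.04])
t ([355, 210, 17, 17, 224], [0.4393, -0.3148, 0.04])
[0.54467332 0.05546492]
([-7.68, -25.56, -1.2], 1.566, 'rows', 13)
```

View pics/w6.png

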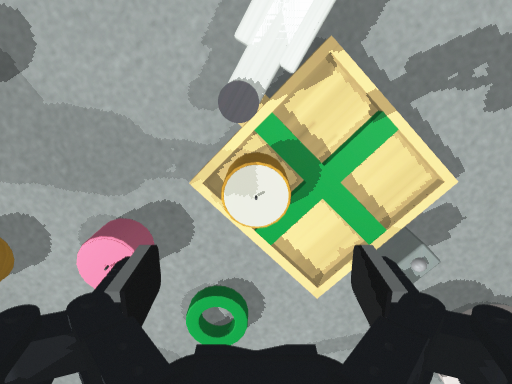

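Tin 1 is seated in the near-right pocket; its top is at (256,194). Next is tin 2, at (0.465,-0.198).

Request:
servo_tool(
  moves=[
    [-1,[-7.7,-25.5,0],0],
    [-1,[-7.7,-25.5,0],0],
    [-1,[-7.7,-25.5,0],0],
    [-1,[-7.7,-25.5,0],0],
    [-1,[-7.7,-25.5,0],0],
    [-1,[-7.7,-25.5,0],0],
    [-1,[-7.7,-25.5,0],0],
    [-1,[-7.7,-25.5,0],0],
    [-1,[-7.7,-25.5,0],0],
    [-1,[-7.7,-25.5,0],0],
    [-1,[-7.7,-25.5,0],0],
  ],
)

```text
time: 14.22
tcp_pos: [0.4673, -0.1957, 0.1383]
eef_rot: [180.0, -0.1, 146.0]
wrist_force: [-0.8, -0.1, -0.4]
finger_gap: 1.002
finger_force: 0.0
```

```bash
python3 - <<'E'
from h import *
T=tool(); print(T[:3,3].round(4))
for o in whites('wrist',.04): print('w',o, go([*o[1][:2],.013]))
E
```

```text
[ 0.4673 -0.1957  0.1383]
w ([218, 159, 68, 61, 3007], [0.4646, -0.1995, 0.04]) ([0.01, -0.47, 12.55], 0.0, 'rows', 4)
w ([83, 215, 61, 55, 2240], [0.437, -0.316, 0.04]) ([-4.22, -11.67, 12.54], 0.0, 'rows', 5)
```

Request:
servo_tool(
  moves=[
    [-1,[0,-0.4,12.5],0],
    [-1,[0,-0.4,12.5],0],
    [-1,[0,-0.4,12.5],0],
    [-1,[0,-0.4,12.5],0],
    [-1,[0,-0.4,12.5],0],
    [-1,[0,-0.4,12.5],0],
    [1,[0,-0.4,12.5],0],
    [1,[0,-0.4,12.5],0],
    [1,[0,-0.4,12.5],0],
    [1,[0,-0.4,12.5],0],
    [1,[0,-0.4,12.5],0],
    [1,[0,-0.4,12.5],0],
  ],
)

```text
time: 15.27
tcp_pos: [0.4663, -0.2012, 0.0164]
eef_rot: [179.9, 0.2, 145.8]
wrist_force: [-1.3, 1.9, 12.1]
finger_gap: 0.608
finger_force: 60.8
```

Request:
servo_tool(
  moves=[
    [1,[0,0,-10],0],
    [1,[0,0,-10],0],
    [1,[0,0,-10],0],
    [1,[0,0,-10],0],
    [1,[0,0,-10],0],
  ],
)

```text
time: 15.68
tcp_pos: [0.4656, -0.2006, 0.1154]
eef_rot: [179.9, 0.2, 145.9]
wrist_force: [0.3, 0.0, -1.6]
finger_gap: 0.608
finger_force: 64.4
```

```bash
cat >> h.py <<'E'
def held(ztop):
    "offset (mm, tool axes) of the held tin's wax disc; wax is shaded, so fit the gold rim ellipse"
    T=tool(); C=cam('wrist'); im=optics.grab_frame('wrist'); hsv=cv2.cvtColor(im,cv2.COLOR_RGB2HSV)
    gold=cv2.inRange(hsv,(10,110,90),(28,255,255)); sub=gold[225:345,185:330]; n,l,st,ce=cv2.connectedComponentsWithStats(sub); i=1+np.argmax(st[1:,4])
    r,c=np.nonzero(l==i); lo=r.max()+225; x0,x1=c.min()+185,c.max()+185
    # bottom of the rim in the picture is the top disc's edge nearest the palm
    p=back('wrist',lo,(x0+x1)/2,T[2,3]+ztop,C); o=T[:3,:3].T@(p-T[:3,3])*1000
    return (lo,x0,x1),o.round(1)
E
python3 - <<'E'
from h import *
s=monitor.sense(); print(s['finger_gap'],tool()[:3,3].round(4)); print(go([*PK[1],.113],56.1)); print(held(.0264)); 
for o in whites('wrist',tool()[2,3]+.027,lo=100): print(o, tool()[:3,:3].T@(np.array(o[1])-tool()[:3,3])*1000)
save('wrist','w7')
E
```

```text
0.6083729687717687 [ 0.4656 -0.2006  0.1154]
([7.88, 37.23, 0.27], -0.004, 'rows', 10)
((np.int64(344), np.int64(192), np.int64(319)), array([-32.2,  -0.1, -26.3]))
```

```bash
python3 - <<'E'
import cv2,numpy as np
for n in('w4','w7'):
    im=cv2.imread(f'pics/{n}.png'); h=cv2.cvtColor(im,cv2.COLOR_BGR2HSV)
    for c in(225,256,287):
        s=h[185:345,c,1]>110; d=np.nonzero(np.diff(s.astype(int)))[0]+186; print(n,c,d)
E
```

```text
w4 225 [203 236 329 330]
w4 256 [194 229 336 337]
w4 287 [204 237 328 329]
w7 225 [193 223 315]
w7 256 [216 322 324 337]
w7 287 [194 224 314 316]
```

```bash
python3 - <<'E'
from h import *
T=tool()
for zt in(.0236,.0264):
    p=back('wrist',269.5,256,T[2,3]+zt); o=T[:3,:3].T@(p-T[:3,3])*1000; print(o.round(1))
p=back('wrist',282.5,256.5,T[2,3]+.0264); print((T[:3,:3].T@(p-T[:3,3])*1000).round(1))
q=T[:3,:3]@np.array([.0035,0,0]); print(go(np.array([*(PK[1]-q[:2]),.113]),56.1))
E
```

```text
[  2.6   0.1 -23.6]
[  4.3   0.1 -26.4]
[ -1.7   0.3 -26.4]
([7.4, 37.28, 0.03], -0.005, 'rows', 10)
```

Request:
servo_tool(
  moves=[
    [1,[7.55,37.25,0],0],
    [1,[7.55,37.25,0],0],
    [1,[7.55,37.25,0],0],
    [1,[7.55,37.25,0],0],
    [1,[7.55,37.25,0],0],
    [1,[7.55,37.25,0],0],
    [1,[7.55,37.25,0],0],
    [1,[7.55,37.25,0],0],
    [1,[7.55,37.25,0],0],
    [1,[7.55,37.25,0],0],
    [1,[7.55,37.25,0],0],
    [1,[7.55,37.25,0],0],
  ],
)

```text
time: 16.83
tcp_pos: [0.6105, 0.1493, 0.1122]
eef_rot: [-179.8, -0.1, 145.9]
wrist_force: [-0.3, -0.2, -1.1]
finger_gap: 0.61
finger_force: 64.5
```

Request:
servo_tool(
  moves=[
    [1,[0,0,3],0],
    [1,[0,0,6],0],
    [1,[0,0,6.5],0],
    [1,[0,0,6.5],0],
    [1,[0,0,6.5],0],
  ],
)

```text
time: 17.25
tcp_pos: [0.6118, 0.1478, 0.0495]
eef_rot: [-180.0, 0.0, 145.7]
wrist_force: [0.2, 0.1, -1.4]
finger_gap: 0.611
finger_force: 64.5
```

```bash
python3 - <<'E'
from h import *
T=tool(); tgt=PK[1]+[.001,0]-(T[:3,:3]@[.0026,0,0])[:2]
print(T[:3,3].round(4),tgt,go([*tgt,.0205]))
E
```

```text
[0.6118 0.1478 0.0495] [0.6124739  0.15026898] ([0.09, 0.25, 2.9], 0.0, 'rows', 1)
```

Request:
servo_tool(
  moves=[
    [1,[0.08,0.2,0],0],
    [1,[0.08,0.2,0],0],
    [1,[0.08,0.2,1],0],
    [1,[0.08,0.2,2],0],
    [1,[0.08,0.2,2.5],0],
    [1,[0.08,0.2,2.9],0],
    [1,[0.08,0.2,2.9],0],
    [1,[0.08,0.2,2.9],0],
  ],
)

```text
time: 17.92
tcp_pos: [0.611, 0.152, 0.0215]
eef_rot: [180.0, -0.2, 145.8]
wrist_force: [-6.0, 0.2, 15.6]
finger_gap: 0.611
finger_force: 66.1
```

Request:
servo_tool(
  moves=[
    [-0.55,[0,0,0],0],
    [-0.55,[0,0,0],0],
    [-0.55,[0,0,0],0],
    [-0.55,[0,0,0],0],
    [-0.55,[0,0,-2],0],
    [-0.55,[0,0,-5],0],
    [-0.55,[0,0,-12],0],
    [-1,[0,0,-12],0],
    [-1,[0,0,-12],0],
    [-1,[0,0,-12],0],
    [-1,[0,0,-12],0],
  ],
)

```text
time: 18.83
tcp_pos: [0.6114, 0.152, 0.1391]
eef_rot: [-180.0, -0.1, 145.8]
wrist_force: [0.1, 0.1, -1.2]
finger_gap: 1.0
finger_force: 0.0
```

```bash
python3 - <<'E'
from h import *
T=tool(); print(T[:3,3].round(4))
for o in whites('wrist',.045): print('w',o)
for o in whites('top'): print('t',o)
save('wrist','w8')
print(PK[1],PK[4])
print(go([.4392,-.315,.14],146.1)) 
E
```

```text
[0.6114 0.152  0.1391]
w ([224, 158, 64, 61, 3106], [0.6094, 0.1532, 0.045])
w ([71, 163, 65, 61, 3061], [0.5479, 0.0551, 0.045])
w ([268, 262, 9, 7, 46], [0.6712, 0.1277, 0.045])
t ([192, 67, 19, 21, 261], [0.8401, 0.1217, 0.04])
t ([350, 161, 16, 16, 206], [0.5761, -0.3066, 0.04])
t ([355, 210, 17, 17, 223], [0.4392, -0.3149, 0.04])
[0.60932668 0.15173508] [0.54467332 0.05546492]
([-12.01, -48.26, -0.09], 1.566, 'rows', 13)
```

View pics/w8.png

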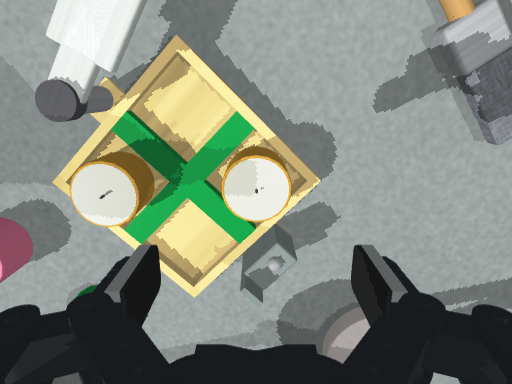

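Both tins are seated, tops at (104,195) and (256,188). Next is tin 3, at (0.439,-0.315).

```bash
python3 - <<'E'
from h import *
print(monitor.sense()['joint_positions'][[0,6]] if hasattr(monitor.sense()['joint_positions'],'shape') else monitor.sense()['joint_positions'])
E
```

```text
[-40.8784772   74.32031922]
```

Request:
servo_tool(
  moves=[
    [-1,[-12,-48.2,0],1.566],
    [-1,[-12,-48.2,0],1.566],
    [-1,[-12,-48.2,0],1.566],
    [-1,[-12,-48.2,0],1.566],
    [-1,[-12,-48.2,0],1.566],
    [-1,[-12,-48.2,0],1.566],
    [-1,[-12,-48.2,0],1.566],
    [-1,[-12,-48.2,0],1.566],
    [-1,[-12,-48.2,0],1.566],
    [-1,[-12,-48.2,0],1.566],
    [-1,[-12,-48.2,0],1.566],
    [-1,[-12,-48.2,0],1.566],
  ],
)

```text
time: 19.98
tcp_pos: [0.4388, -0.3164, 0.1392]
eef_rot: [-179.9, 0.0, 59.5]
wrist_force: [0.9, 0.2, 0.1]
finger_gap: 0.996
finger_force: 0.0
```

Request:
servo_tool(
  moves=[
    [-1,[0,0,0],0],
    [-1,[0,0,0],0],
    [-1,[0,0,0],0],
  ],
)

```text
time: 20.23
tcp_pos: [0.4401, -0.3138, 0.1389]
eef_rot: [-179.9, -0.0, 59.9]
wrist_force: [0.6, 0.4, -1.0]
finger_gap: 1.001
finger_force: 0.0
```

```bash
python3 - <<'E'
from h import *
print(np.round(monitor.sense()['joint_positions'],1))
T=tool(); print(T.round(4))
for o in whites('wrist',.04): print('w',o, go([*o[1][:2],.013],146.1))
print(go([.4392,-.315,.139],146.1)) 
E
```

```text
[ -2.1  49.5  60.4 110.5 -54.1  54.7  55.3]
[[ 5.018e-01  8.650e-01 -1.500e-03  4.401e-01]
 [ 8.650e-01 -5.018e-01  1.700e-03 -3.138e-01]
 [ 7.000e-04 -2.100e-03 -1.000e+00  1.389e-01]
 [ 0.000e+00  0.000e+00  0.000e+00  1.000e+00]]
w ([198, 33, 6, 9, 42], [0.4626, -0.2018, 0.04]) ([10.71, -3.64, 12.62], 0.068, 'rows', 5)
w ([385, 53, 70, 72, 3922], [0.5779, -0.3074, 0.04]) ([7.34, 11.62, 12.59], 0.068, 'rows', 5)
w ([226, 161, 63, 62, 2999], [0.4409, -0.3159, 0.04]) ([-0.25, 0.19, 12.6], 0.068, 'rows', 4)
([-0.25, -0.03, 0.0], 0.068, 'rows', 1)
```

Request:
servo_tool(
  moves=[
    [-1,[-0.2,0.1,12.6],0],
    [-1,[-0.2,0.1,12.6],0],
    [-1,[-0.2,0.1,12.6],0],
    [-1,[-0.2,0.1,12.6],0],
    [-1,[-0.2,0.1,12.6],0],
    [-1,[-0.2,0.1,12.6],0],
    [1,[-0.2,0.1,12.6],0],
    [1,[-0.2,0.1,12.6],0],
    [1,[-0.2,0.1,12.6],0],
    [1,[-0.2,0.1,12.6],0],
    [1,[-0.2,0.1,12.6],0],
    [1,[-0.2,0.1,12.6],0],
  ],
)

```text
time: 21.28
tcp_pos: [0.4408, -0.3179, 0.0162]
eef_rot: [179.8, 0.1, 59.9]
wrist_force: [-1.2, 1.7, 10.3]
finger_gap: 0.613
finger_force: 61.2
```

Request:
servo_tool(
  moves=[
    [1,[0,0,-10],0],
    [1,[0,0,-10],0],
    [1,[0,0,-10],0],
    [1,[0,0,-10],0],
    [1,[0,0,-10],0],
  ],
)

```text
time: 21.7
tcp_pos: [0.441, -0.3169, 0.1153]
eef_rot: [179.8, 0.0, 59.9]
wrist_force: [0.5, 0.6, -1.6]
finger_gap: 0.61
finger_force: 63.8
```

```bash
cat >> h.py <<'E'
def held2(ztop,path=None):
    T=tool(); C=cam('wrist'); im=optics.grab_frame('wrist'); s=cv2.cvtColor(im,cv2.COLOR_RGB2HSV)[:,256,1]>110
    d=np.nonzero(np.diff(s[185:345].astype(int)))[0]+186
    a=d[d<250].max(); b=d[d>280].min(); p=back('wrist',(a+b)/2,256,T[2,3]+ztop,C); return d,(T[:3,:3].T@(p-T[:3,3])*1000).round(1)
E
python3 - <<'E'
from h import *
s=monitor.sense(); T=tool(); print(s['finger_gap'],T[:3,3].round(4),np.round(s['joint_positions'],1)); d,o=held2(.0264); print(d,o)
c,sn=np.cos(np.radians(146.1)),np.sin(np.radians(146.1)); tx=np.array([-sn*-1,-c])  # tool x for tool y at 146.1/-33.9
tx=np.array([np.cos(np.radians(56.1)),np.sin(np.radians(56.1))])
tgt=PK[2]+[.001,0]-tx*o[0]/1000; print(tgt,go([*tgt,.113],146.1))
E
```

```text
0.6101439626371598 [ 0.441  -0.3169  0.1153] [  2.4  47.3  50.9 111.2 -51.1  47.2  52. ]
[218 324 325] [  3.9   0.6 -26.4]
[0.62395987 0.06803627] ([42.43, -3.39, 0.12], 0.066, 'rows', 11)
```

Request:
servo_tool(
  moves=[
    [1,[42.6,-3.4,0],0.066],
    [1,[42.6,-3.4,0],0.066],
    [1,[42.6,-3.4,0],0.066],
    [1,[42.6,-3.4,0],0.066],
    [1,[42.6,-3.4,0],0.066],
    [1,[42.6,-3.4,0],0.066],
    [1,[42.6,-3.4,0],0.066],
    [1,[42.6,-3.4,0],0.066],
    [1,[42.6,-3.4,0],0.066],
    [1,[42.6,-3.4,0],0.066],
    [1,[42.6,-3.4,0],0.066],
    [1,[42.6,-3.4,0],0.066],
  ],
)

```text
time: 22.75
tcp_pos: [0.6249, 0.0748, 0.1111]
eef_rot: [-179.8, -0.0, 56.6]
wrist_force: [0.3, 0.7, -1.2]
finger_gap: 0.609
finger_force: 63.9
```

Request:
servo_tool(
  moves=[
    [1,[0,0,0],0],
    [1,[0,0,3],0],
    [1,[0,0,5.5],0],
    [1,[0,0,5.5],0],
    [1,[0,0,5.5],0],
    [1,[0,0,5.5],0],
  ],
)

```text
time: 23.25
tcp_pos: [0.6251, 0.0668, 0.06]
eef_rot: [179.9, 0.0, 55.9]
wrist_force: [-0.0, 0.5, -0.2]
finger_gap: 0.61
finger_force: 63.9
```

```bash
python3 - <<'E'
from h import *
T=tool(); tgt=PK[2]+[.001,0]-(T[:3,:3]@[.0023,0,0])[:2]
print(T.round(4),tgt,go([*tgt,.0212],146.1),held2(.0238),np.round(monitor.sense()['joint_positions'],1))
E
```

```text
[[ 5.601e-01  8.284e-01  9.000e-04  6.251e-01]
 [ 8.284e-01 -5.601e-01 -1.200e-03  6.680e-02]
 [-5.000e-04  1.400e-03 -1.000e+00  6.000e-02]
 [ 0.000e+00  0.000e+00  0.000e+00  1.000e+00]] [0.62484693 0.06936789] ([0.2, -0.17, 3.88], -0.003, 'rows', 1) (array([218, 324, 325]), array([  2.4,   0.6, -23.8])) [-36.8  58.6  52.2  98.8 -57.2  53.2   5.9]
```

Request:
servo_tool(
  moves=[
    [1,[0.15,-0.15,0],0],
    [1,[0.15,-0.15,1],0],
    [1,[0.15,-0.15,2],0],
    [1,[0.15,-0.15,2.8],0],
    [1,[0.15,-0.15,3.4],0],
    [1,[0.15,-0.15,3.85],0],
    [1,[0.15,-0.15,3.85],0],
    [1,[0.15,-0.15,3.85],0],
  ],
)

```text
time: 23.97
tcp_pos: [0.6237, 0.0711, 0.0214]
eef_rot: [-179.9, -0.0, 56.1]
wrist_force: [-4.4, 1.2, 8.5]
finger_gap: 0.611
finger_force: 64.7
```

Tin 3 is on the floor (8 N contact at 5 mm). Releasing.

Request:
servo_tool(
  moves=[
    [-0.55,[0,0,0],0],
    [-0.55,[0,0,0],0],
    [-0.55,[0,0,0],0],
    [-0.55,[0,0,0],0],
    [-0.55,[0,0,-2],0],
    [-0.55,[0,0,-5],0],
    [-0.55,[0,0,-12],0],
    [-1,[0,0,-12],0],
    [-1,[0,0,-12],0],
    [-1,[0,0,-12],0],
    [-1,[0,0,-12],0],
  ],
)

```text
time: 24.88
tcp_pos: [0.6238, 0.0713, 0.1397]
eef_rot: [-179.9, 0.0, 56.1]
wrist_force: [-0.5, 0.4, -0.9]
finger_gap: 1.001
finger_force: 0.0
```

```bash
python3 - <<'E'
from h import *
T=tool(); print(T[:3,3].round(4))
for o in whites('wrist',.045): print('w',o)
for o in whites('top'): print('t',o)
print({k:v.round(4) for k,v in PK.items()})
print(go([.577,-.3068,.139],146.1),np.round(monitor.sense()['joint_positions'],1)) 
E
```

```text
[0.6238 0.0713 0.1397]
w ([140, 74, 69, 71, 3825], [0.6102, 0.1535, 0.045])
w ([259, 85, 10, 11, 78], [0.6693, 0.1291, 0.045])
w ([224, 159, 64, 61, 3085], [0.6253, 0.0726, 0.045])
w ([159, 230, 61, 54, 2538], [0.5489, 0.0554, 0.045])
t ([210, 144, 17, 16, 205], [0.6243, 0.0728, 0.04])
t ([180, 149, 16, 17, 181], [0.6083, 0.1583, 0.04])
t ([350, 161, 16, 16, 203], [0.5761, -0.3065, 0.04])
{1: array([0.6093, 0.1517]), 2: array([0.6251, 0.0713]), 3: array([0.5289, 0.1359]), 4: array([0.5447, 0.0555])}
([-33.96, 17.25, -0.01], -0.0, 'rows', 10) [-38.7  52.8  55.8  96.5 -50.1  59.3   0.6]
```

```bash
python3 - <<'E'
from h import *
print(go([.53,-.09,.139],146.1));print(go([.577,-.3068,.139],146.1))
E
```

```text
([-18.59, 1.25, 0.0], -0.0, 'rows', 5)
([-33.96, 17.25, -0.01], -0.0, 'rows', 10)
```

Request:
servo_tool(
  moves=[
    [-1,[-18.6,1.3,0],0],
    [-1,[-18.6,1.3,0],0],
    [-1,[-18.6,1.3,0],0],
    [-1,[-18.6,1.3,0],0],
    [-1,[-18.6,1.3,0],0],
    [-1,[-34,17.2,0],0],
    [-1,[-34,17.2,0],0],
    [-1,[-34,17.2,0],0],
    [-1,[-34,17.2,0],0],
    [-1,[-34,17.2,0],0],
    [-1,[-34,17.2,0],0],
    [-1,[-34,17.2,0],0],
  ],
)

```text
time: 25.98
tcp_pos: [0.5756, -0.3129, 0.1393]
eef_rot: [180.0, 0.2, 55.7]
wrist_force: [0.6, -1.3, 0.5]
finger_gap: 1.0
finger_force: 0.0
```

Request:
servo_tool(
  moves=[
    [-1,[0,0,0],0],
    [-1,[0,0,0],0],
    [-1,[0,0,0],0],
  ],
)

```text
time: 26.23
tcp_pos: [0.5775, -0.3048, 0.1396]
eef_rot: [-179.9, -0.1, 56.2]
wrist_force: [0.1, 0.2, 0.2]
finger_gap: 1.002
finger_force: 0.0
```

```bash
python3 - <<'E'
from h import *
print(np.round(monitor.sense()['joint_positions'],1))
T=tool(); print(T[:3,3].round(4),go([.577,-.3068,.139],146.1))
for o in whites('wrist',.04): print('w',o, go([*o[1][:2],.013],146.1))
E
```

```text
[ -1.8  52.9  52.3  92.  -47.1  59.6  31.1]
[ 0.5775 -0.3048  0.1396] ([-0.19, 0.07, 0.06], 0.002, 'rows', 1)
w ([115, 0, 12, 8, 65], [0.5754, -0.1481, 0.04]) ([12.9, -8.9, 12.72], 0.002, 'rows', 5)
w ([226, 162, 72, 60, 3012], [0.578, -0.3076, 0.04]) ([-0.22, 0.19, 12.69], 0.002, 'rows', 4)
```

Request:
servo_tool(
  moves=[
    [-1,[-0.15,0.1,12.4],0],
    [-1,[-0.15,0.1,12.4],0],
    [-1,[-0.15,0.1,12.4],0],
    [-1,[-0.15,0.1,12.4],0],
    [-1,[-0.15,0.1,12.4],0],
    [-1,[-0.15,0.1,12.4],0],
    [1,[-0.15,0.1,12.4],0],
    [1,[-0.15,0.1,12.4],0],
    [1,[-0.15,0.1,12.4],0],
    [1,[-0.15,0.1,12.4],0],
    [1,[-0.15,0.1,12.4],0],
    [1,[-0.15,0.1,12.4],0],
  ],
)

```text
time: 27.28
tcp_pos: [0.5785, -0.3096, 0.0193]
eef_rot: [179.8, -0.1, 56.1]
wrist_force: [-0.9, 1.4, 8.5]
finger_gap: 0.606
finger_force: 62.1
```

Request:
servo_tool(
  moves=[
    [1,[0,0,-10],0],
    [1,[0,0,-10],0],
    [1,[0,0,-10],0],
    [1,[0,0,-10],0],
    [1,[0,0,-10],0],
  ],
)

```text
time: 27.7
tcp_pos: [0.5781, -0.3091, 0.1181]
eef_rot: [179.9, -0.1, 56.1]
wrist_force: [0.7, 1.0, -2.1]
finger_gap: 0.607
finger_force: 64.0
```

```bash
python3 - <<'E'
from h import *
s=monitor.sense(); T=tool(); print(s['finger_gap'],T[:3,3].round(4)); d,o=held2(.0245); print(d,o)
tx=np.array([np.cos(np.radians(56.1)),np.sin(np.radians(56.1))])
tgt=PK[3]+[.001,0]-tx*o[0]/1000; print(tgt,go([*tgt,.125],146.1),go([.515,-.09,.125],146.1))
E
```

```text
0.6065671998787857 [ 0.5781 -0.3091  0.1181]
[216 320 322] [  4.2   0.6 -24.5]
[0.52752239 0.13244063] ([33.79, -28.72, -0.81], -0.0, 'rows', 11) ([14.63, -17.35, -0.84], -0.0, 'rows', 6)
```

Request:
servo_tool(
  moves=[
    [1,[14.6,-17.3,-0.5],0],
    [1,[14.6,-17.3,-0.5],0],
    [1,[14.6,-17.3,-0.5],0],
    [1,[14.6,-17.3,-0.5],0],
    [1,[14.6,-17.3,-0.5],0],
    [1,[34.0,-28.7,-0.5],0],
    [1,[34.0,-28.7,-0.5],0],
    [1,[34.0,-28.7,-0.5],0],
    [1,[34.0,-28.7,-0.5],0],
    [1,[34.0,-28.7,-0.5],0],
    [1,[34.0,-28.7,-0.5],0],
    [1,[34.0,-28.7,-0.5],0],
  ],
)

```text
time: 28.75
tcp_pos: [0.5269, 0.1434, 0.1184]
eef_rot: [-179.6, -0.1, 56.8]
wrist_force: [0.5, 0.4, -1.8]
finger_gap: 0.606
finger_force: 64.1
```

Request:
servo_tool(
  moves=[
    [1,[0,0,0],0],
    [1,[0,0,0],0],
    [1,[0,0,3],0],
    [1,[0,0,6],0],
    [1,[0,0,6],0],
    [1,[0,0,6],0],
  ],
)

```text
time: 29.25
tcp_pos: [0.5278, 0.1311, 0.0607]
eef_rot: [-179.9, 0.2, 55.9]
wrist_force: [-0.4, 0.0, -1.4]
finger_gap: 0.609
finger_force: 64.0
```

```bash
python3 - <<'E'
from h import *
T=tool(); o=held2(.0207); tgt=PK[3]+[.001,0]-(T[:3,:3]@[.002,0,0])[:2]
print(T[:3,3].round(4),tgt,go([*tgt,.0242],146.1),o)
E
```

```text
[0.5278 0.1311 0.0607] [0.52874305 0.13427097] ([0.24, -0.2, 3.78], -0.003, 'rows', 1) (array([216, 321, 322]), array([  1.7,   0.6, -20.7]))
```

Request:
servo_tool(
  moves=[
    [1,[0.22,-0.15,0],0],
    [1,[0.22,-0.15,1],0],
    [1,[0.22,-0.15,2],0],
    [1,[0.22,-0.15,2.8],0],
    [1,[0.22,-0.15,3.4],0],
    [1,[0.22,-0.15,3.8],0],
    [1,[0.22,-0.15,3.8],0],
    [1,[0.22,-0.15,3.8],0],
  ],
)

```text
time: 29.97
tcp_pos: [0.5297, 0.1358, 0.0243]
eef_rot: [179.9, -0.1, 56.1]
wrist_force: [-0.1, -0.2, 1.2]
finger_gap: 0.608
finger_force: 64.2
```

Request:
servo_tool(
  moves=[
    [1,[0,0,0.15],0],
    [1,[0,0,0.15],0],
    [-0.5,[0,0,0.15],0],
    [-0.5,[0,0,0.15],0],
    [-0.5,[0,0,0.15],0],
    [-0.5,[0,0,0.1],0],
    [-0.5,[0,0,-2],0],
    [-0.5,[0,0,-5],0],
    [-0.5,[0,0,-13],0],
    [-1,[0,0,-18],0],
    [-1,[0,0,-18],0],
    [-1,[0,0,-18],0],
  ],
)

```text
time: 30.97
tcp_pos: [0.5327, 0.1349, 0.21]
eef_rot: [179.5, -0.4, 56.0]
wrist_force: [1.6, -0.4, 0.5]
finger_gap: 1.004
finger_force: 0.0
```

Request:
servo_tool(
  moves=[
    [-1,[0,0,0],0],
    [-1,[0,0,0],0],
    [-1,[0,0,0],0],
  ],
)

```text
time: 31.22
tcp_pos: [0.5278, 0.1362, 0.202]
eef_rot: [-179.9, 0.1, 56.1]
wrist_force: [-0.1, -0.1, -0.4]
finger_gap: 1.003
finger_force: 0.0
```

```bash
python3 - <<'E'
from h import *
T=tool(); print(T[:3,3].round(4),np.round(monitor.sense()['joint_positions'],1))
for o in whites('wrist',.045): print('w',o)
for o in whites('top'): print('t',o)
C=cam('wrist'); im=save('wrist','w9'); hs=cv2.cvtColor(im,cv2.COLOR_RGB2HSV); m=cv2.inRange(hs,(0,180,120),(4,255,255))|cv2.inRange(hs,(176,180,120),(180,255,255))
n,_,st,ce=cv2.connectedComponentsWithStats(m); print([(st[i].tolist(),ce[i].round(1)) for i in range(1,n) if st[i][4]>50])
E
```

```text
[0.5278 0.1362 0.202 ] [-51.8  41.8  58.  106.5 -42.5  56.8  -8.8]
w ([0, 8, 9, 10, 74], [0.4304, 0.3634, 0.045])
w ([17, 27, 9, 11, 72], [0.4318, 0.3448, 0.045])
w ([3, 43, 9, 10, 67], [0.4134, 0.3432, 0.045])
w ([20, 61, 9, 10, 66], [0.415, 0.3246, 0.045])
w ([6, 76, 9, 9, 61], [0.3963, 0.3231, 0.045])
w ([295, 78, 55, 56, 2421], [0.6103, 0.1533, 0.045])
w ([232, 144, 52, 51, 2036], [0.5309, 0.1367, 0.045])
w ([354, 145, 52, 50, 2042], [0.6255, 0.0724, 0.045])
w ([295, 204, 49, 45, 1741], [0.5489, 0.0551, 0.045])
t ([192, 67, 19, 21, 261], [0.8401, 0.1217, 0.04])
t ([176, 70, 9, 9, 56], [0.8483, 0.1805, 0.04])
t ([210, 144, 17, 16, 220], [0.6251, 0.0738, 0.04])
t ([216, 171, 17, 17, 226], [0.5484, 0.0563, 0.04])
t ([186, 178, 17, 17, 233], [0.5302, 0.1377, 0.04])
[([30, 142, 49, 30, 959], array([ 53.4, 156.2]))]
```

View pics/w9.png

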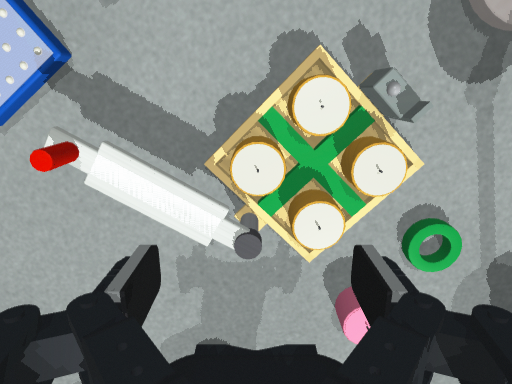

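All four tins are in their pockets, with tops at (258,169), (322,104), (379,170) and (318,226). The red knob is at (53,156). Next I grip the keeper knob.

```bash
sed -i 's/^Q=.*/Q=np.array([.5782,.1042,.194])/' h.py; python3 - <<'E'
from h import *
h=loc(-.095,0); print('hinge',h)
for r,c,z in((156.2,53.4,.084),(160,41,.104),(150,72,.064)):
    p=back('wrist',r,c,z)[:2]; v=p-h; print(p.round(4),np.linalg.norm(v).round(4),(np.arctan2(v[1],v[0])-.194).round(3))
p=back('wrist',156.2,53.4,.084)[:2]; v=p-h; a=np.arctan2(v[1],v[0]); k=h+.178*np.array([np.cos(a),np.sin(a)]); print(k,np.degrees(a))
print(go([*k,.20],np.degrees(a)+90))
E
```

```text
hinge [0.48498211 0.08588539]
[0.4051 0.2452] 0.1782 1.841
[0.408  0.2446] 0.1764 1.829
[0.4097 0.2439] 0.1751 1.821
[0.40521244 0.2450105 ] 116.62468089551191
([2.2, -16.29, 0.22], -1.057, 'rows', 9)
```

Request:
servo_tool(
  moves=[
    [-1,[2.2,-16.3,0],-1.057],
    [-1,[2.2,-16.3,0],-1.057],
    [-1,[2.2,-16.3,0],-1.057],
    [-1,[2.2,-16.3,0],-1.057],
    [-1,[2.2,-16.3,0],-1.057],
    [-1,[2.2,-16.3,0],-1.057],
    [-1,[2.2,-16.3,0],-1.057],
    [-1,[2.2,-16.3,0],-1.057],
    [-1,[2.2,-16.3,0],-1.057],
    [-1,[2.2,-16.3,0],-1.057],
    [-1,[2.2,-16.3,0],-1.057],
    [-1,[2.2,-16.3,0],-1.057],
  ],
)

```text
time: 32.37
tcp_pos: [0.4058, 0.2449, 0.2031]
eef_rot: [-180.0, 0.0, 116.5]
wrist_force: [0.2, 0.4, -0.3]
finger_gap: 1.002
finger_force: 0.0
```

```bash
python3 - <<'E'
from h import *
T=tool(); print(T[:3,3].round(4),monitor.sense()['eef_rot'],np.round(monitor.sense()['joint_positions'],1))
C=cam('wrist'); im=save('wrist','w10'); hs=cv2.cvtColor(im,cv2.COLOR_RGB2HSV); m=cv2.inRange(hs,(0,180,120),(4,255,255))|cv2.inRange(hs,(176,180,120),(180,255,255))
n,_,st,ce=cv2.connectedComponentsWithStats(m)
for i in range(1,n):
    if st[i][4]>50: print(st[i],ce[i].round(1),back('wrist',ce[i][1],ce[i][0],.09,C).round(4))
k=[.4057,.245]; print(go([*k,.072],26.6))
E
```

```text
[0.4058 0.2449 0.2031] [-1.79952607e+02  1.91656542e-02  1.16522041e+02] [-64.9  30.4  44.9 116.8 -30.4  44.9  24.9]
[246 168  22  32 554] [256.3 183.9] [0.4065 0.2453 0.09  ]
([0.03, -0.0, 13.11], -0.001, 'rows', 4)
```

Request:
servo_tool(
  moves=[
    [-1,[0,0,13],0],
    [-1,[0,0,13],0],
    [-1,[0,0,13],0],
    [-1,[0,0,13],0],
    [-1,[0,0,13],0],
    [-1,[0,0,13],0],
    [1,[0,0,13],0],
    [1,[0,0,13],0],
    [1,[0,0,13],0],
    [1,[0,0,13],0],
    [1,[0,0,13],0],
    [1,[0,0,13],0],
  ],
)

```text
time: 33.42
tcp_pos: [0.4061, 0.2455, 0.0741]
eef_rot: [179.9, -0.0, 116.7]
wrist_force: [0.4, 0.9, 7.9]
finger_gap: 0.193
finger_force: 58.3
```

Request:
servo_tool(
  moves=[
    [1,[-0.05,1.33,0],0.075],
    [1,[-0.2,2.66,0],0.15],
    [1,[-0.45,3.97,0],0.225],
    [1,[-0.79,5.26,0],0.3],
    [1,[-1.24,6.52,0],0.375],
    [1,[-1.77,7.74,0],0.45],
    [1,[-2.39,8.92,0],0.525],
    [1,[-3.11,10.05,0],0.6],
    [1,[-3.9,11.12,0],0.675],
    [1,[-4.78,12.13,0],0.75],
    [1,[-5.72,13.07,0],0.825],
    [1,[-6.74,13.94,0],0.9],
  ],
)

```text
time: 34.42
tcp_pos: [0.5616, 0.246, 0.0742]
eef_rot: [179.9, 0.1, 64.9]
wrist_force: [-1.6, -3.4, 5.6]
finger_gap: 0.188
finger_force: 58.9
```

Request:
servo_tool(
  moves=[
    [1,[0,0,0],0],
    [1,[0,0,0],0],
  ],
)

```text
time: 34.58
tcp_pos: [0.5616, 0.246, 0.0741]
eef_rot: [179.9, 0.0, 65.1]
wrist_force: [-0.4, -3.0, 6.7]
finger_gap: 0.19
finger_force: 59.6
```

```bash
python3 - <<'E'
from h import *
s=monitor.sense(); T=tool(); h=loc(-.095,0); v=T[:2,3]-h; a=np.arctan2(v[1],v[0])
print(s['finger_gap'],T[:3,3],s['eef_rot'][2],np.round(s['joint_positions'],1),np.linalg.norm(v),np.degrees(a),a-.194)
E
```

```text
0.18970442650493777 [0.56156364 0.24602875 0.07412007] 65.10262722495833 [-52.8  54.2  47.3 101.1 -51.7  49.2  -5.7] 0.17751233115455287 64.44259007655066 0.9307353753488337
```

Request:
servo_tool(
  moves=[
    [1,[-0.05,1.33,0],0.075],
    [1,[-0.2,2.66,0],0.15],
    [1,[-0.45,3.97,0],0.225],
    [1,[-0.79,5.26,0],0.3],
    [1,[-1.24,6.52,0],0.375],
    [1,[-1.77,7.74,0],0.45],
    [1,[-2.39,8.92,0],0.525],
    [1,[-3.11,10.05,0],0.6],
    [1,[-3.9,11.12,0],0.675],
    [1,[-4.78,12.13,0],0.75],
    [1,[-4.78,12.13,0],0.75],
    [1,[-4.78,12.13,0],0.75],
  ],
)

```text
time: 35.58
tcp_pos: [0.65, 0.1517, 0.0741]
eef_rot: [180.0, 0.1, 22.2]
wrist_force: [-2.1, -3.2, 8.9]
finger_gap: 0.188
finger_force: 59.7
```

```bash
python3 - <<'E'
from h import *
s=monitor.sense(); T=tool(); h=loc(-.095,0); v=T[:2,3]-h; a=np.arctan2(v[1],v[0])
print(s['finger_gap'],T[:3,3],s['wrist_force'],s['eef_rot'][2],np.round(s['joint_positions'],1),np.linalg.norm(v),np.degrees(a),a-.194)
for b in (.14,.1,.06,.03,0,-.02,-.03): q=h+.1775*np.array([np.cos(.194+b),np.sin(.194+b)]); print(b,go([*q,T[2,3]]))
E
```

```text
0.18786016338066333 [0.65000445 0.15174056 0.07411421] [-2.14117441 -3.15813236  8.9150495 ] 22.1833201032767 [-43.5  61.2  55.9  91.7 -57.2  59.7 -37.8] 0.17767744978139954 21.755371025668275 0.18570285439088718
0.14 ([-0.04, 0.81, 0.0], 0.0, 'rows', 1)
0.1 ([-0.09, 1.52, 0.0], 0.0, 'rows', 1)
0.06 ([-0.17, 2.22, 0.0], 0.0, 'rows', 1)
0.03 ([-0.25, 2.75, 0.0], 0.0, 'rows', 1)
0 ([-0.35, 3.27, 0.0], 0.0, 'rows', 1)
-0.02 ([-0.42, 3.62, 0.0], 0.0, 'rows', 1)
-0.03 ([-0.46, 3.8, 0.0], 0.0, 'rows', 1)
```

Request:
servo_tool(
  moves=[
    [1,[-0.04,0.8,0],0.045],
    [1,[-0.09,1.5,0],0.085],
    [1,[-0.17,2.2,0],0.125],
    [1,[-0.25,2.75,0],0.155],
    [1,[-0.35,3.27,0],0.185],
    [1,[-0.35,3.27,0],0.185],
    [1,[-0.35,3.27,0],0.185],
  ],
)

```text
time: 36.17
tcp_pos: [0.6594, 0.1206, 0.0742]
eef_rot: [179.9, -0.0, 11.6]
wrist_force: [-0.4, -4.2, 6.4]
finger_gap: 0.192
finger_force: 59.6
```

```bash
python3 - <<'E'
from h import *
s=monitor.sense(); T=tool(); h=loc(-.095,0); v=T[:2,3]-h; a=np.arctan2(v[1],v[0])
print(s['finger_gap'],T[:3,3],s['eef_rot'][2],np.linalg.norm(v),a-.194, T[:3,:3].T@s['wrist_force'])
E
```

```text
0.1917240030084908 [0.65935587 0.12061814 0.07415905] 11.646124854583725 0.17779924922396073 0.002612441433816559 [-1.21477728  4.0592703  -6.41560688]
```

Request:
servo_tool(
  moves=[
    [1,[0,0.2,0],0],
    [1,[0,0.4,0],0],
    [1,[0,0.4,0],0],
    [1,[0,0.4,0],0],
  ],
)

```text
time: 36.5
tcp_pos: [0.6596, 0.1196, 0.0741]
eef_rot: [-179.8, 0.0, 11.7]
wrist_force: [-2.8, 1.3, 7.9]
finger_gap: 0.19
finger_force: 60.0
```

```bash
python3 - <<'E'
from h import *
s=monitor.sense(); T=tool(); h=loc(-.095,0); v=T[:2,3]-h; a=np.arctan2(v[1],v[0])
print(T[:3,3],np.linalg.norm(v),a-.194, T[:3,:3].T@s['wrist_force'])
E
```

```text
[0.65959007 0.11956147 0.07412387] 0.17782580790069924 -0.003472602382228074 [-2.51676731 -1.83936883 -7.86714642]
```

Request:
servo_tool(
  moves=[
    [1,[0,0.3,0],0],
    [1,[0,0.3,0],0],
    [1,[0,0.3,0],0],
    [1,[0,0.3,0],0],
  ],
)

```text
time: 36.83
tcp_pos: [0.6596, 0.1195, 0.0741]
eef_rot: [-179.6, 0.1, 11.8]
wrist_force: [-4.7, 4.8, 10.5]
finger_gap: 0.19
finger_force: 60.3
```

Request:
servo_tool(
  moves=[
    [1,[0,-0.3,0],0],
    [1,[0,-0.3,0],0],
    [-0.4,[0,-0.3,0],0],
    [-0.4,[0,-0.3,0],0],
    [-0.4,[0,-0.3,0],0],
    [-0.4,[0,-0.3,0],0],
    [-0.4,[0,-0.3,-4],0],
    [-0.4,[0,-0.3,-8],0],
    [-0.4,[0,-0.3,-12],0],
    [-0.4,[0,-0.3,-18],0],
    [-1,[0,-0.3,-24],0],
    [-1,[0,-0.3,-24],0],
  ],
)

```text
time: 37.83
tcp_pos: [0.6604, 0.1173, 0.3161]
eef_rot: [180.0, -0.1, 11.5]
wrist_force: [0.5, 1.0, 0.9]
finger_gap: 0.951
finger_force: 0.0
```

Request:
servo_tool(
  moves=[
    [-1,[-12,0,0],0],
    [-1,[-12,0,0],0],
    [-1,[-12,0,0],0],
    [-1,[-12,0,0],0],
    [-1,[-12,0,0],0],
    [-1,[-12,0,0],0],
    [-1,[-12,0,0],0],
  ],
)

```text
time: 38.42
tcp_pos: [0.5441, 0.094, 0.3135]
eef_rot: [180.0, -0.0, 11.6]
wrist_force: [-0.1, 0.1, 0.5]
finger_gap: 0.997
finger_force: 0.0
```

```bash
python3 - <<'E'
from h import *
T=tool(); np.save('T_w11',T); print(T.round(4),np.round(monitor.sense()['joint_positions'],1))
h=loc(-.095,0)
for cam_ in('wrist','top'):
    C=cam(cam_); im=save(cam_,cam_+'11'); hs=cv2.cvtColor(im,cv2.COLOR_RGB2HSV); m=cv2.inRange(hs,(0,180,120),(4,255,255))|cv2.inRange(hs,(176,180,120),(180,255,255))
    n,_,st,ce=cv2.connectedComponentsWithStats(m)
    for i in range(1,n):
        if st[i][4]>15:
            p=back(cam_,ce[i][1],ce[i][0],.09,C); v=p[:2]-h; print(cam_,st[i],p.round(4),np.linalg.norm(v),np.arctan2(v[1],v[0])-.194)
    hs=None; b=cv2.inRange(cv2.cvtColor(im,cv2.COLOR_RGB2HSV),(105,150,80),(125,255,255)); n,_,st,ce=cv2.connectedComponentsWithStats(b)
    for i in range(1,n):
        if st[i][4]>20: print('blue',st[i],back(cam_,ce[i][1],ce[i][0],.245,C).round(4))
E
```

```text
[[ 9.796e-01  2.010e-01  9.000e-04  5.441e-01]
 [ 2.010e-01 -9.796e-01 -5.000e-04  9.400e-02]
 [ 8.000e-04  7.000e-04 -1.000e+00  3.135e-01]
 [ 0.000e+00  0.000e+00  0.000e+00  1.000e+00]] [-52.8  39.6  71.8  97.5 -39.3  72.6 -50.7]
wrist [245  36  17  21 278] [0.6597 0.1192 0.09  ] 0.17782576684024912 -0.005408277044965243
blue [  29  181   59   78 1228] [0.5116 0.2189 0.245 ]
top [380 202  13  38 164] [ 0.4276 -0.3599  0.09  ] 0.4494396287021296 -1.8927659621458373
top [394 204   8  38 154] [ 0.4212 -0.3892  0.09  ] 0.47938706650037144 -1.8981568819282917
blue [281  75   7  12  54] [ 0.7396 -0.0921  0.245 ]
blue [453 157  43  62 968] [ 0.476  -0.5136  0.245 ]
blue [100 222  28  43 156] [0.3567 0.2647 0.245 ]
```

View pics/wrist11.png

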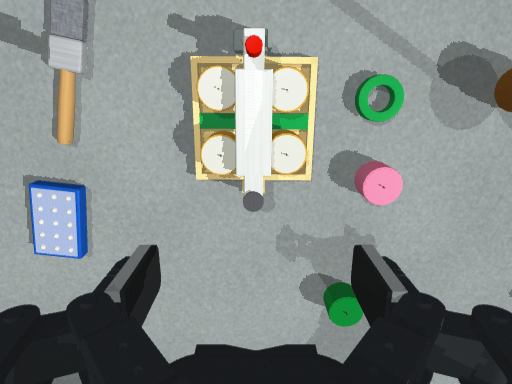

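The bar is shut along the middle, knob at (254,46), and against its stop. Now bringing the lamp back.

```bash
python3 - <<'E'
from h import *
from scipy.optimize import least_squares
K=np.array([[.5725,.1330],[.6283,-.0106],[.7394,-.0924]])
r=least_squares(lambda p:np.linalg.norm(K-p,axis=1)-.26,[.83,.15]); print(r.x,r.fun)
P=r.x; c=Q[:2]; v=c-P; print(np.linalg.norm(v),'crate ang',np.degrees(np.arctan2(v[1],v[0]))%360); np.save('post',P)
k=K[2]; u=k-P; a=np.degrees(np.arctan2(u[1],u[0]))%360; print(a); print(go([*k,.33],a-90))
E
```

```text
[0.83200299 0.1506732 ] [ 0.0001041  -0.00018477  0.00011516]
0.25802270766408897 crate ang 190.3763327486204
249.14478513898385
([15.42, 22.14, -1.64], -1.005, 'rows', 9)
```

Request:
servo_tool(
  moves=[
    [-1,[15.4,22.1,-2],-1.005],
    [-1,[15.4,22.1,-2],-1.005],
    [-1,[15.4,22.1,-2],-1.005],
    [-1,[15.4,22.1,-2],-1.005],
    [-1,[15.4,22.1,-2],-1.005],
    [-1,[15.4,22.1,-2],-1.005],
    [-1,[15.4,22.1,-2],-1.005],
    [-1,[15.4,22.1,-2],-1.005],
    [-1,[15.4,22.1,-2],-1.005],
    [-1,[15.4,22.1,-2],-1.005],
    [-1,[15.4,22.1,-2],-1.005],
    [-1,[15.4,22.1,-2],-1.005],
  ],
)

```text
time: 39.52
tcp_pos: [0.7378, -0.0911, 0.3334]
eef_rot: [-180.0, -0.0, 69.0]
wrist_force: [-0.7, -0.5, -0.4]
finger_gap: 0.995
finger_force: 0.0
```

Request:
servo_tool(
  moves=[
    [-1,[0,0,0],0],
    [-1,[0,0,0],0],
    [-1,[0,0,0],0],
  ],
)

```text
time: 39.77
tcp_pos: [0.7378, -0.0917, 0.3337]
eef_rot: [180.0, -0.0, 69.1]
wrist_force: [0.2, 0.2, -0.3]
finger_gap: 1.0
finger_force: 0.0
```

```bash
python3 - <<'E'
from h import *
T=tool(); print(T.round(4),np.round(monitor.sense()['joint_positions'],1))
C=cam('wrist'); im=save('wrist','w12'); b=cv2.inRange(cv2.cvtColor(im,cv2.COLOR_RGB2HSV),(105,150,80),(125,255,255)); n,_,st,ce=cv2.connectedComponentsWithStats(b)
for i in range(1,n):
    if st[i][4]>50: print('blue',st[i],back('wrist',ce[i][1],ce[i][0],.25,C).round(4))
print(go([.7394,-.0924,.231],159.1))
E
```

```text
[[ 3.567e-01  9.342e-01  1.000e-04  7.378e-01]
 [ 9.342e-01 -3.567e-01  1.000e-04 -9.170e-02]
 [ 1.000e-04  1.000e-04 -1.000e+00  3.337e-01]
 [ 0.000e+00  0.000e+00  0.000e+00  1.000e+00]] [-14.2  47.5  47.7  60.8 -33.3  84.1   5.4]
blue [245 176  25  38 759] [ 0.7395 -0.0918  0.25  ]
([0.01, 0.16, 10.26], -0.0, 'rows', 3)
```

Request:
servo_tool(
  moves=[
    [-1,[0,0.15,10.2],0],
    [-1,[0,0.15,10.2],0],
    [-1,[0,0.15,10.2],0],
    [-1,[0,0.15,10.2],0],
    [-1,[0,0.15,10.2],0],
    [-1,[0,0.15,10.2],0],
    [1,[0,0.15,10.2],0],
    [1,[0,0.15,10.2],0],
    [1,[0,0.15,10.2],0],
    [1,[0,0.15,10.2],0],
    [1,[0,0.15,10.2],0],
    [1,[0,0.15,10.2],0],
  ],
)

```text
time: 40.82
tcp_pos: [0.7395, -0.0931, 0.232]
eef_rot: [180.0, -0.0, 69.1]
wrist_force: [-1.2, -0.3, 1.3]
finger_gap: 0.192
finger_force: 58.4
```

Request:
servo_tool(
  moves=[
    [1,[0.1,-2.23,0],0.086],
    [1,[0.38,-4.42,0],0.171],
    [1,[0.85,-6.61,0],0.257],
    [1,[1.51,-8.72,0],0.342],
    [1,[2.34,-10.79,0],0.428],
    [1,[3.35,-12.76,0],0.513],
    [1,[4.53,-14.66,0],0.599],
    [1,[5.84,-16.43,0],0.684],
    [1,[7.34,-18.1,0],0.77],
    [1,[8.94,-19.62,0],0.855],
    [1,[10.0,-20.5,0],0.91],
    [1,[10.66,-21.01,0],0.941],
  ],
)

```text
time: 41.82
tcp_pos: [0.5804, 0.0832, 0.2319]
eef_rot: [-180.0, 0.0, 15.1]
wrist_force: [0.1, -1.3, 0.8]
finger_gap: 0.19
finger_force: 59.3
```

```bash
python3 - <<'E'
from h import *
s=monitor.sense(); T=tool(); P=np.load('post.npy'); a=np.radians(190.4); q=P+.26*np.array([np.cos(a),np.sin(a)])
print(s['finger_gap'],T[:3,3].round(4),np.round(s['joint_positions'],1),q,Q,go([*q,T[2,3]],100.4))
E
```

```text
0.19041559016768378 [0.5804 0.0832 0.2319] [-45.9  45.6  64.3  98.4 -44.8  65.9 -43.2] [0.57627441 0.10373823] [0.5782 0.1042 0.194 ] ([0.14, -2.09, 0.0], 0.082, 'rows', 1)
```

Request:
servo_tool(
  moves=[
    [1,[0.05,-1.1,0],0.04],
    [1,[0.14,-2.1,0],0.082],
    [1,[0.14,-2.1,0],0.082],
    [1,[0.14,-2.1,0],0.082],
    [1,[0.14,-2.1,0],0.082],
  ],
)

```text
time: 42.23
tcp_pos: [0.576, 0.1025, 0.2319]
eef_rot: [-179.9, 0.1, 10.5]
wrist_force: [-4.5, 1.1, 5.2]
finger_gap: 0.196
finger_force: 59.7
```

Request:
servo_tool(
  moves=[
    [-1,[0,0,0],0],
    [-1,[0,0,0],0],
    [-1,[0,0,0],0],
    [-1,[0,0,0],0],
    [-1,[0,0,0],0],
    [-1,[0,0,0],0],
    [-1,[0,0,-2],0],
    [-1,[0,0,-6],0],
    [-1,[0,0,-10],0],
    [-1,[0,0,-10],0],
    [-1,[-15,0,-10],0],
    [-1,[-15,0,-10],0],
  ],
)

```text
time: 43.23
tcp_pos: [0.4954, 0.0864, 0.3312]
eef_rot: [179.8, -0.0, 10.5]
wrist_force: [-0.5, 0.1, 1.5]
finger_gap: 0.997
finger_force: 0.0
```

Request:
servo_tool(
  moves=[
    [-1,[-4,0,-2],0],
    [-1,[-8,0,-2],0],
    [-1,[-12,0,-2],0],
    [-1,[-12,0,-2],0],
    [-1,[-12,0,-2],0],
    [-1,[-12,0,-2],0],
  ],
)

```text
time: 43.73
tcp_pos: [0.3777, 0.0661, 0.352]
eef_rot: [-179.9, -0.1, 10.6]
wrist_force: [0.9, -0.2, 0.7]
finger_gap: 1.002
finger_force: 0.0
```

```bash
python3 - <<'E'
from h import *
T=tool(); print(T[:3,3].round(4),np.round(monitor.sense()['joint_positions'],1))
for n in('wrist','top','side'):
    C=cam(n); im=save(n,n+'13'); b=cv2.inRange(cv2.cvtColor(im,cv2.COLOR_RGB2HSV),(105,150,80),(125,255,255)); k,_,st,ce=cv2.connectedComponentsWithStats(b)
    for i in range(1,k):
        if st[i][4]>25: print(n,'blue',st[i],back(n,ce[i][1],ce[i][0],.245,C).round(4))
    print(proj(n,[Q[0],Q[1],.245],C))
E
```

```text
[0.3777 0.0661 0.352 ] [-75.1  13.   74.9 115.9 -14.4  61.4 -73.1]
wrist blue [  28   61   61   84 1191] [0.4172 0.2129 0.245 ]
[-129.77155283  254.25259843]
top blue [195 144   8  10  59] [0.5762 0.1036 0.245 ]
top blue [453 157  43  62 961] [ 0.4759 -0.5139  0.245 ]
top blue [100 222  28  43 156] [0.3567 0.2647 0.245 ]
[147.35213104 198.40467531]
side blue [187  56  14  45 426] [0.331  0.5156 0.245 ]
side blue [285 130   5  15  66] [0.5779 0.1056 0.245 ]
side blue [197 170  33   7 142] [ 0.3835 -0.0597  0.245 ]
[136.71679331 286.95238091]
```

View pics/side13.png

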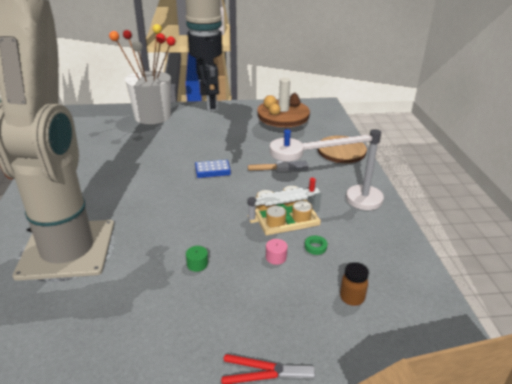

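The side view shows four tins under the shut bar at (288,215). The lamp knob is at (287,137), over the crate centre to within about 2 mm, and no gold tins are left on the bench. The robot is clear.

```bash
python3 -c "
from plant import job; print(job.hand_in())"
```

```text
the job is handed in; nothing more can be done
None
```

All four gold candle tins are in the crate's pockets, down on the floor; the keeper bar is shut against its stop in the catch, the lamp head is back over the crate centre to within about 2 mm, and the job is handed in (no verdict came back).

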